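# Put the check weights back in their holders

### The arm

A 6-joint arm with a two-finger parallel gripper is mounted at the origin on a cart in front of the work surface, level with it; the furniture and walls round the work are solid. World frame = base frame: x ahead of the robot, y to its left, z up, the work surface at z = 0. Lengths are in m, angles in rad, forces in N, time in s.
With the tool pointing down it reaches from about 0.35 to 0.725 m from the base axis. Payload 6 kg.
Tool frame: the origin (TCP) lies midway between the tips of the shut fingers; the grasp point (between the pads) lies 19 mm behind it; z points along the fingers, y is the direction in which the jaws open and shut (so a half turn about z gives the same grasp; the last joint's range is limited). The gripper opens to 85 mm and grips with 20 to 120 N. Pads are 22 mm wide; open, the fingers measure 114 mm over their backs; the gripper's body (76 mm by 85 mm) begins 54 mm behind the grasp point. The pads swing forward as they close: fully open they stand 13 mm farther back than shut.
Start: joints at [-0.937, 0.04, 0.085, 0, -1.615, -0.334], TCP at [0.177, -0.573, 0.231] pointing down, gripper open.
Joint ranges: [-2.56, 2.56], [-1.29, 2.01], [-1.08, 1.49], [-3.29, 1.98], [-2.81, -0.18], [-2.99, 2.99]. Speed limits (rad/s): [2.57, 2.57, 3.01, 3.14, 3.14, 3.14].

### API

Orientations are given as [roll, pitch, yaw] about the fixed x, y, z axes, in that order (R = Rz(yaw) Ry(pitch) Rx(roll)).
In Python, from plant import arm gives the robot as it stands.
- The arm moves only by the tool arm_command, never from a script. Its argument "increments" is a list of rows, each an object of numbers: "tx", "ty", "tz": the shift along the tool's x, y, z in cm; "rx", "ry", "rz": the turn, a rotation vector about the tool's x, y, z in units of 6 degrees (1.0 is 6 degrees); "hand": the closure in counts, from 0 (fully open) to 255 (shut). A call has exactly 10 rows; each row shifts and turns the commanded pose from where the row before left it, along the tool's axes as they then stand; what a row does not reach is not made up. A row lasts 1/10 s, in which the tool goes at most 50 mm and 8.59 degrees, less where a joint would pass 70% of its speed; a pose out of reach is approached as far as the arm can. A call with a gripper value outside its range is refused whole. The fingers move at their own pace and stop on an object; "squeeze" is the grip in N (left out, the last holds). Time passes only in rows, so rows that do not move let the fingers close, or fill a call up. It gives the time, the measured TCP pose, the force and the opening at its end, in the units of the state.
- arm.get_state(): the state, without advancing time (a new reading comes with each control period).
- arm.camera(name): name is "scene" or "top" or "wrist"; returns (picture, depth): 420x560x3 uint8, red, green, blue; 420x560 float32, m along the optical axis (not along the pixel's ray), 0 where there is no reading.
- arm.calibration(name): a dict with "fovy" (degrees; the focal length in pixels is half the picture's height over the tangent of half this angle, whatever the lens; pixels are square), "cx", "cy" (the principal point, pixels), "origin" and "attitude" of the camera in the world. Camera axes: x right, y down, z forward; pixel columns grow to the right and rows downward; lengths in m; the calibration is good to about 2 mm. A picture is of the moment at which its call begins: read the wrist's pose just before it. calibration takes no time and is no camera call; for the wrist camera it gives the pose at the moment of the call.
- arm.hand_in(): hands the job in, once; it reports no verdict.
Trained networks look in the newest picture that a camera, given by its name, has taken for a name from the list of things; names that differ only in an ending like _2 or _b are one class to them, and where a whole thing is asked for, a point or a joint stands for the part that bears it (a point fixed in the world has none). Each returns a list of dicts, best first, with "p" (0 to 1); they miss things now and then, are a little off and sometimes report something else, mostly with a low value. They report only what shows in the picture. A call takes as long as a camera call. They do not tell look-alikes from the thing itself.
- arm.search_frame(name, camera): "box" ([left, top, right, bottom] in pixels, round what is visible of it).
The state is a dict: "time_s": time; "joints": joint angles; "dq": joint speeds; "effort": joint torques, N m; "ee_pos": TCP position; "eef_rot": TCP orientation; "contact_force": force on the tool from outside, world axes, zero at the start; "torque": the same for the moment, N m; "gripper_width": finger opening in m.
Only numpy, scipy, OpenCV 4.12 (cv2) and the standard library are available. Lean on these libraries where they do the work, as an engineer would, in place of code of your own. Each camera call takes 0.05 s, during which the arm holds its last target.

### The job

Four check weights stand scattered on the open bench in front of the keyboard among their four wooden holders. Put each weight upright into the holder whose pocket matches its shape and size, flat on the pocket's floor; set the weights down rather than dropping them, and leave the marker and the tally counter where they lie.

Things in the scene. Friction and masses are not known exactly. Their poses are not given: they have to be found in the camera images.
- tall_center (a point): centre (half-way up) of the tall brass knob weight: upright cylinder 38 mm across and 49 mm high, with a 24 mm knob on top, 65 mm high in all; about 0.5 kg; z up. Grip the cylinder or the knob.
- small_center (a point): centre (half-way up) of the small knob weight: pale grey cylinder 23 mm across, rounding to a narrower knob, 39 mm high in all; about 0.1 kg; z up. (It stands in front of the keyboard; similar weights far back beside the monitor belong to the room and stay there.)
- disc_center (a point): centre (half-way up) of the flat steel disc weight: disc 60 mm across and 18 mm thick, with a round stem 20 mm across in its middle (thinner just above the disc), 50 mm high in all, so the 20 mm grip reaches from 4 to 25 mm above this point; about 0.4 kg; z up. Grip the stem.
- block_center (a point): centre (half-way up) of the dark rectangular block weight: solid block 60 mm along x, 30 mm along y, 38 mm high, with two lugs at its ends and a thin bar between them on top, 52 mm high in all; about 0.45 kg; z up. Grip the block across its 30 mm width.
- tall_holder_floor (a point): centre of the pocket floor (z up) of a round, grey-lined wooden dish fixed to the bench, the holder of the tall knob weight (the middle-sized of the three round dishes). Pocket 54 mm across, 6 mm deep; rim 6 mm thick, its top 10 mm above the bench; the pocket floor is 4 mm above the bench.
- small_holder_floor (a point): centre of the pocket floor (z up) of a round, grey-lined wooden dish fixed to the bench, the holder of the small knob weight (the smallest round dish). Pocket 39 mm across, 6 mm deep; rim 6 mm thick, its top 10 mm above the bench; the pocket floor is 4 mm above the bench.
- disc_holder_floor (a point): centre of the pocket floor (z up) of a round, grey-lined wooden dish fixed to the bench, the holder of the disc weight (the largest round dish). Pocket 76 mm across, 6 mm deep; rim 6 mm thick, its top 10 mm above the bench; the pocket floor is 4 mm above the bench.
- block_holder_floor (a point): centre of the pocket floor (z up) of the rectangular, grey-lined wooden tray fixed to the bench, the holder of the block weight. Pocket 76 mm along x, 46 mm along y, 6 mm deep; rim 6 mm thick, its top 10 mm above the bench; the pocket floor is 4 mm above the bench. The block lies with its length along the tray's length, either way round.
- marker: blue and white marker pen lying on the bench, 18 x 126 x 18 mm, long axis y, origin under its middle; not to be moved.
- tally: pale grey round hand tally counter with a ring, lying on the bench, 77 x 47 x 26 mm, origin under its middle; not to be moved.
There are look-alikes about, which are no part of the job. Leave any blue or orange look-alike of the part that bears block_center alone.

How it is judged:
At the end, for the whole second after the job is handed in: Each of the four weights stands upright (within 0.08 rad), at rest and released on the floor of its own holder (height within 3 mm, centre within 13 mm of the pocket's centre); the block lies along its tray within 0.35 rad (horizontal distance between tall_center and tall_holder_floor below 0.013 m and z of tall_center in the frame of tall_holder_floor between 0.0295 and 0.0355 m and angle between each of tall_center, small_center, disc_center, block_center's own z axis and vertical below 0.08 rad and linear speed of each of tall_weight, small_weight, disc_weight, block_weight below 0.02 m/s and horizontal distance between small_center and small_holder_floor below 0.013 m and z of small_center in the frame of small_holder_floor between 0.0165 and 0.0225 m and horizontal distance between disc_center and disc_holder_floor below 0.013 m and z of disc_center in the frame of disc_holder_floor between 0.022 and 0.028 m and horizontal distance between block_center and block_holder_floor below 0.013 m and z of block_center in the frame of block_holder_floor between 0.023 and 0.029 m and angle between the x axis of block_center and the x axis of block_holder_floor, either way round below 0.35 rad); the robot touches nothing.
It fails at once if a weight is dropped from more than about 25 mm ((linear speed of tall_weight above 0.7 m/s and contact force between tall_weight and the fingers below 0.05 N) or (linear speed of small_weight above 0.7 m/s and contact force between small_weight and the fingers below 0.05 N) or (linear speed of disc_weight above 0.7 m/s and contact force between disc_weight and the fingers below 0.05 N) or (linear speed of block_weight above 0.7 m/s and contact force between block_weight and the fingers below 0.05 N)).
It fails at once if the marker is moved by more than 25 mm (distance of marker from where it was at the start of the episode above 0.025 m).
It fails at once if the tally is moved by more than 25 mm (distance of tally from where it was at the start of the episode above 0.025 m).
It also fails if it takes over 99 s, if anything falls off the work surface, if the arm or the gripper's body presses on something with over 40 N, if the wrist force passes 120 N, or if a joint passes its speed limit or range.

## Working session

There is one attempt and no reset: what is moved stays moved. The work goes in short steps, Python scripts to look and compute and a tool call to move; the robot and the scene stay as the last step left them, time stands still between calls to the robot, and variables do not carry over. Pictures are saved under pics/ and viewed, and the job is handed in when it is done.

Besides the shell and the picture viewer there is one more tool, called after "Request:" in YAML: its name, and indented under it one key for each argument. arm_command: Moves the arm, as the interface text tells. Its arguments: {"type":"object","properties":{"increments":{"type":"array"},"squeeze":{"type":"number"}},"required":["increments"]}

```bash
ls; mkdir -p pics; cat > h.py <<'E'
import numpy as np, cv2
from plant import arm
def shot(n,fn=None):
    c=arm.calibration(n); im,d=arm.camera(n)
    if fn: cv2.imwrite('pics/'+fn,im[:,:,::-1])
    return c,im,d
def f(c): return 210/np.tan(np.radians(c['fovy'])/2)
def R(c):
    a=np.array(c['attitude'],float)
    if a.shape==(3,3): return a
    from scipy.spatial.transform import Rotation as Ro
    return Ro.from_euler('xyz',a).as_matrix()
def pts(c,d):
    v,u=np.mgrid[0:420,0:560]; F=f(c)
    p=np.stack([(u-c['cx'])/F*d,(v-c['cy'])/F*d,d],-1)
    return p@R(c).T+np.array(c['origin'])
def ray(c,u,v,z):
    F=f(c); r=R(c)@np.array([(u-c['cx'])/F,(v-c['cy'])/F,1]); o=np.array(c['origin'])
    return o+r*(z-o[2])/r[2]
E
python3 - <<'E'
from h import *
for n in ['top','scene','wrist']:
    c,im,d=shot(n,n+'0.png'); print(n,c,(d>0).mean())
    np.save(n+'0.npy',d)
    if n=='top':
        for k in ['tall_center','small_center','disc_center','block_center','tall_holder_floor','small_holder_floor','disc_holder_floor','block_holder_floor','marker','tally']:
            try: print(k,[( [int(b) for b in x['box']],round(x['p'],2)) for x in arm.search_frame(k,'top')][:4])
            except Exception as e: print(k,e)
print(arm.get_state())
E
```

```text
pics
top {'fovy': 57.53870511516378, 'cx': 277.30279380977373, 'cy': 203.70862898416104, 'origin': array([0.31585502, 0.0225206 , 0.93352663]), 'attitude': array([-2.93123751, -0.0039106 , -1.59925326])} 0.9961862244897959
tall_center [([237, 158, 251, 180], 0.55)]
small_center [([328, 223, 335, 231], 0.56)]
disc_center [([124, 172, 152, 198], 0.85)]
block_center [([190, 256, 220, 277], 0.66), ([160, 220, 177, 250], 0.58), ([293, 246, 306, 271], 0.57)]
tall_holder_floor [([352, 185, 374, 214], 0.73), ([395, 154, 421, 175], 0.59), ([257, 189, 307, 211], 0.28)]
small_holder_floor [([236, 229, 260, 249], 0.58)]
disc_holder_floor [([386, 205, 425, 242], 0.83)]
block_holder_floor [([316, 154, 344, 190], 0.59), ([389, 206, 426, 247], 0.23)]
marker [([256, 190, 308, 211], 0.91), ([239, 228, 256, 250], 0.7)]
tally [([356, 187, 374, 206], 0.6), ([125, 173, 154, 200], 0.18)]
scene {'fovy': 50.02932527304595, 'cx': 281.42967206835704, 'cy': 211.20768054158472, 'origin': array([0.05769466, 0.56925567, 0.91168906]), 'attitude': array([-2.44433907, -0.01843086, -2.49706532])} 0.9960586734693877
wr
[... 191 characters left out ...]
 1.87085308e+00])} 0.9961139455782313
{'time_s': 0.65, 'joints': array([-9.37299492e-01,  4.01548431e-02,  8.48115068e-02, -5.06340045e-05,
       -1.61548978e+00, -3.33683871e-01]), 'dq': array([-0.00014532,  0.00010232, -0.00127742, -0.00089944,  0.00022979,
       -0.00060132]), 'effort': array([-8.28878001e-04, -3.67768872e+01,  3.47339022e+01,  6.93113655e+00,
       -1.07446198e-03,  9.62165814e-06]), 'ee_pos': array([ 0.17722345, -0.57320438,  0.2312832 ]), 'eef_rot': array([ 3.14154133e+00,  3.57453628e-05, -2.84177743e+00]), 'contact_force': array([ 0.64321168,  0.26645738, -0.12593137]), 'torque': array([ 0.00183423, -0.00077444, -0.00951805]), 'gripper_width': 0.08551503294492063}
```

```bash
python3 - <<'E'
import cv2
im=cv2.imread('pics/top0.png'); c=im[130:300,100:460]
cv2.imwrite('pics/top0z.png',cv2.resize(c,(792,374),interpolation=cv2.INTER_CUBIC))
E
```

```text
(no output)
```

View pics/top0.png

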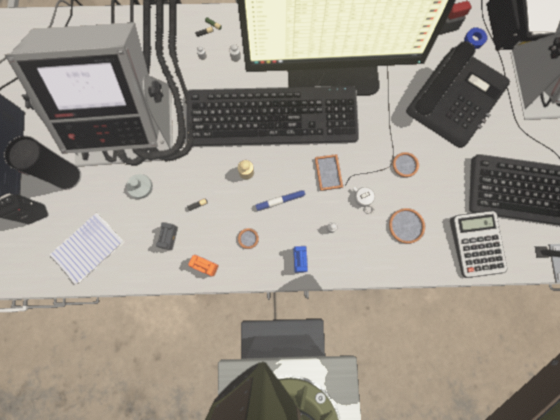

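View pics/top0z.png

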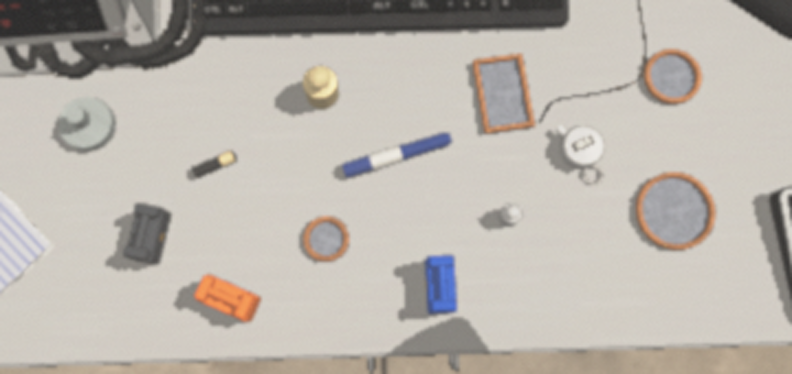

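View pics/scene0.png

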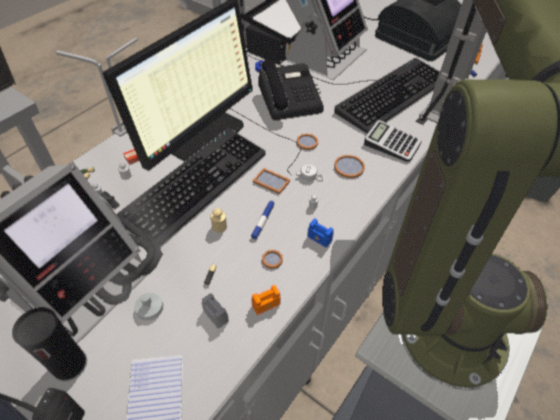

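The top view shows the tall weight at (245,169), the disc at (138,186), the dark block at (167,236) and the small weight at (333,228). The tray is at (329,172), and the dishes are at (405,165), (407,226) and (248,239). There are also orange and blue decoy blocks. Next I'll measure these.

```bash
python3 - <<'E'
from h import *
c=arm.calibration('top'); d=np.load('top0.npy'); im=cv2.imread('pics/top0.png')
P=pts(c,d)
for uv in [(300,230),(200,180),(440,190),(120,215),(280,280)]: print(uv,P[uv[1],uv[0]].round(4))
hsv=cv2.cvtColor(im,cv2.COLOR_BGR2HSV)
# holders: brown rim
m=((hsv[...,0]<15)&(hsv[...,1]>90)).astype(np.uint8)
for n,(u,v),r in [('tray',(329,172),28),('tallH',(405,165),22),('discH',(407,226),26),('smallH',(248,239),16)]:
    mm=np.zeros_like(m); cv2.circle(mm,(u,v),r,1,-1); ys,xs=np.nonzero(mm&m)
    w=np.array([ray(c,x,y,0.010)[:2] for x,y in zip(xs,ys)]).astype(np.float32)
    if n=='tray': print(n,cv2.minAreaRect(w))
    else:
        A=np.c_[2*w,np.ones(len(w))]; s=np.linalg.lstsq(A,(w**2).sum(1),rcond=None)[0]
        print(n,s[:2],'r',np.sqrt(s[2]+s[0]**2+s[1]**2),len(w),'bbox mid',(w.max(0)+w.min(0))/2,'ext',np.ptp(w,0))
        q=P[v-3:v+4,u-3:u+4,2]; print('  floorz',np.median(q))
# weights by height
for n,(u,v),r in [('tall',(245,169),16),('small',(333,228),10),('disc',(138,186),18),('block',(167,236),20)]:
    yy,xx=np.mgrid[0:420,0:560]; mm=((xx-u)**2+(yy-v)**2<r*r)&(P[...,2]>0.008)
    q=P[mm]; print(n,len(q),'zmax',np.percentile(q[:,2],98).round(4),'ext',np.ptp(q,0).round(4),'mid',((q.max(0)+q.min(0))/2).round(4))
    zt=np.percentile(q[:,2],98); t=q[q[:,2]>zt-0.008]; print('   top part',len(t),((t.max(0)+t.min(0))/2).round(4),t.mean(0).round(4),np.ptp(t,0).round(4))
    if n=='block': print(cv2.minAreaRect(q[:,:2].astype(np.float32)), cv2.minAreaRect(q[q[:,2]>.03][:,:2].astype(np.float32)))
    if n=='disc': s=q[(q[:,2]>.012)&(q[:,2]<.022)]; print('   discpart',((s.max(0)+s.min(0))/2).round(4),np.ptp(s,0).round(4))
E
```

```text
(300, 230) [ 0.4471 -0.0406  0.0015]
(200, 180) [ 0.5827  0.2075 -0.0038]
(440, 190) [ 0.5388 -0.3973  0.0006]
(120, 215) [0.497  0.403  0.0009]
(280, 280) [0.3281 0.0121 0.0026]
tray ((0.5913198590278625, -0.11714795231819153), (0.08619237691164017, 0.05681803822517395), 6.767390727996826)
tallH [ 0.6059758  -0.31298475] r 0.02957039457549742 158 bbox mid [ 0.60548186 -0.31342778] ext [0.06112397 0.06428105]
  floorz 0.005037104687384275
discH [ 0.45014752 -0.30078493] r 0.04034547009948791 218 bbox mid [ 0.45010844 -0.3008811 ] ext [0.0819965  0.08586651]
  floorz 0.004358850752278154
smallH [0.42959169 0.08743803] r 0.02181618777102258 107 bbox mid [0.43003792 0.08782138] ext [0.04414994 0.04614618]
  floorz 0.005370564377263243
tall 248 zmax 0.0675 ext [0.3004 0.0839 0.9246] mid [0.4661 0.0645 0.4712]
   top part 84 [0.4633 0.0612 0.4967] [0.5916 0.0875 0.0853] [0.2949 0.0774 0.8737]
small 84 zmax 0.0431 ext [0.0224 0.0204 0.0337] mid [ 0.4498 -0.1155  0.0269]
   top part 32 [ 0.4503 -0.1164  0.0399] [ 0.4498 -0.116   0.0396] [0.0124 0.0145 0.0078]
disc 480 zmax 0.0537 ext [0.2803 0.3612 0.925 ] mid [0.456  0.2031 0.471 ]
   top part 63 [0.4463 0.1931 0.4899] [0.5515 0.3329 0.1071] [0.2609 0.3412 0.8872]
   discpart [0.567  0.3542 0.0171] [0.0583 0.0589 0.0098]
block 427 zmax 0.0566 ext [0.1522 0.2734 0.9255] mid [0.392  0.1592 0.4708]
   top part 170 [0.392  0.1591 0.4911] [0.4346 0.2707 0.0781] [0.1522 0.2731 0.8849]
((0.3945554196834564, 0.15391261875629425), (0.30018362402915955, 0.060994021594524384), 70.56499481201172) ((0.39446279406547546, 0.15394441783428192), (0.30018866062164307, 0.060764946043491364), 70.55867004394531)
```

```bash
python3 - <<'E'
from h import *
c=arm.calibration('top'); d=np.load('top0.npy'); P=pts(c,d)
yy,xx=np.mgrid[0:420,0:560]
for n,(u,v),r in [('tall',(245,169),16),('disc',(138,186),18),('block',(167,236),20)]:
    mm=((xx-u)**2+(yy-v)**2<r*r)&(P[...,2]>0.008)&(P[...,2]<.075)
    q=P[mm]
    for lo,hi in [(.008,.016),(.012,.022),(.03,.042),(.044,.052),(.05,.06),(.06,.072)]:
        t=q[(q[:,2]>lo)&(q[:,2]<hi)]
        if len(t)>6: print(n,lo,hi,len(t),((t.max(0)+t.min(0))/2).round(4),t.mean(0).round(4),np.ptp(t,0).round(4), cv2.minAreaRect(t[:,:2].astype(np.float32)) if n=='block' else '')
E
```

```text
tall 0.008 0.016 12 [0.5862 0.0869 0.0124] [0.5842 0.0852 0.0121] [0.0119 0.0301 0.007 ] 
tall 0.012 0.022 17 [0.5866 0.0878 0.0171] [0.5845 0.0849 0.0174] [0.0129 0.0327 0.0093] 
tall 0.03 0.042 23 [0.5903 0.0873 0.0362] [0.586  0.084  0.0369] [0.0205 0.034  0.0109] 
tall 0.044 0.052 85 [0.5984 0.0893 0.0472] [0.5946 0.0881 0.0463] [0.0358 0.0341 0.0061] 
tall 0.06 0.072 81 [0.5988 0.0891 0.0646] [0.5984 0.0891 0.0647] [0.024  0.0216 0.0083] 
disc 0.008 0.016 34 [0.5596 0.3491 0.0122] [0.5516 0.3371 0.0129] [0.0434 0.0486 0.0074] 
disc 0.012 0.022 335 [0.567  0.3542 0.0171] [0.5653 0.3512 0.0191] [0.0583 0.0589 0.0098] 
disc 0.03 0.042 16 [0.5649 0.3511 0.0361] [0.5638 0.3482 0.0361] [0.0136 0.0126 0.0112] 
disc 0.044 0.052 40 [0.5675 0.3543 0.0486] [0.5675 0.3546 0.0499] [0.0186 0.0188 0.0066] 
disc 0.05 0.06 45 [0.5675 0.3549 0.0524] [0.5669 0.3543 0.0519] [0.0181 0.0177 0.0047] 
block 0.008 0.016 24 [0.4361 0.2759 0.0114] [0.4331 0.2666 0.0115] [0.0557 0.034  0.0068] ((0.43220505118370056, 0.26751554012298584), (0.019849512726068497, 0.062694251537323), 57.1909065246582)
block 0.012 0.022 29 [0.4351 0.2759 0.0168] [0.4335 0.2661 0.0166] [0.055  0.0338 0.0092] ((0.4314601719379425, 0.26766350865364075), (0.01978926919400692, 0.06148448586463928), 56.6134033203125)
block 0.03 0.042 163 [0.4364 0.2773 0.036 ] [0.4363 0.2745 0.0382] [0.0565 0.0372 0.0118] ((0.4380079507827759, 0.27871811389923096), (0.030775602906942368, 0.05880467966198921), 79.21180725097656)
block 0.044 0.052 97 [0.4388 0.2781 0.0485] [0.4397 0.277  0.05  ] [0.0586 0.0352 0.0069] ((0.43876883387565613, 0.2786896526813507), (0.026513943448662758, 0.05787988007068634), 77.8895263671875)
block 0.05 0.06 144 [0.4383 0.2781 0.0537] [0.4385 0.2783 0.0525] [0.0583 0.0352 0.0072] ((0.438478946685791, 0.2783646583557129), (0.02523399144411087, 0.057177238166332245), 77.29407501220703)
```

```bash
python3 - <<'E'
from h import *
c=arm.calibration('top'); d=np.load('top0.npy'); P=pts(c,d)
c2=arm.calibration('scene'); P2=pts(c2,np.load('scene0.npy'))
Q=np.r_[P.reshape(-1,3),P2.reshape(-1,3)]
for n,xy in dict(tall=(.599,.089),disc=(.567,.354),small=(.45,-.116),block=(.438,.2785),tray=(.591,-.117),tallH=(.606,-.313),discH=(.45,-.301),smallH=(.43,.088)).items():
    e=Q[:,:2]-xy; r=np.linalg.norm(e,axis=1)
    o=[]
    for h in (.02,.05,.09,.15,.25):
        s=(Q[:,2]>h)&(Q[:,2]<.6)&(r>.04); i=np.argmin(np.where(s,r,9)); o.append((h,r[i].round(3),e[i].round(3).tolist()))
    print(n,o)
E
```

```text
tall [(0.02, np.float64(0.083), [0.081, -0.016]), (0.05, np.float64(0.204), [0.044, 0.2]), (0.09, np.float64(0.205), [0.045, 0.2]), (0.15, np.float64(0.207), [0.117, 0.172]), (0.25, np.float64(0.247), [0.137, 0.206])]
disc [(0.02, np.float64(0.056), [0.054, 0.013]), (0.05, np.float64(0.069), [0.068, 0.01]), (0.09, np.float64(0.07), [0.069, 0.01]), (0.15, np.float64(0.102), [0.101, 0.007]), (0.25, np.float64(0.161), [0.159, 0.023])]
small [(0.02, np.float64(0.081), [-0.048, 0.065]), (0.05, np.float64(0.083), [-0.047, 0.069]), (0.09, np.float64(0.242), [-0.209, -0.122]), (0.15, np.float64(0.242), [-0.209, -0.122]), (0.25, np.float64(0.242), [-0.209, -0.122])]
block [(0.02, np.float64(0.081), [-0.045, -0.068]), (0.05, np.float64(0.084), [-0.049, -0.068]), (0.09, np.float64(0.202), [0.201, 0.019]), (0.15, np.float64(0.236), [0.234, 0.033]), (0.25, np.float64(0.296), [0.294, 0.035])]
tray [(0.02, np.float64(0.051), [-0.02, -0.047]), (0.05, np.float64(0.195), [-0.001, 0.195]), (0.09, np.float64(0.276), [0.276, 0.004]), (0.15, np.float64(0.285), [0.284, 0.024]), (0.25, np.float64(0.302), [0.302, 0.006])]
tallH [(0.02, np.float64(0.112), [0.098, -0.054]), (0.05, np.float64(0.116), [0.107, -0.044]), (0.09, np.float64(0.176), [0.164, -0.063]), (0.15, np.float64(0.275), [0.274, 0.019]), (0.25, np.float64(0.291), [0.291, 0.003])]
discH [(0.02, np.float64(0.1), [0.059, 0.081]), (0.05, np.float64(0.191), [-0.189, 0.028]), (0.09, np.float64(0.191), [-0.189, 0.028]), (0.15, np.float64(0.191), [-0.189, 0.028]), (0.25, np.float64(0.191), [-0.189, 0.028])]
smallH [(0.02, np.float64(0.078), [0.074, -0.025]), (0.05, np.float64(0.098), [-0.065, 0.074]), (0.09, np.float64(0.255), [-0.252, -0.043]), (0.15, np.float64(0.255), [-0.252, -0.043]), (0.25, np.float64(0.255), [-0.252, -0.043])]
```

Request:
arm_command:
  increments:
    - {"tx": 0,"ty": 0,"tz": 0,"rx": 0,"ry": 0,"rz": 0.9,"hand": 0}
    - {"rz": 0.96,"hand": 0}
    - {"rz": 1.0,"hand": 0}
    - {"tx": -2,"ty": 3.4,"hand": 0}
    - {"tx": -2,"ty": 3.4,"hand": 0}
    - {"tx": -2,"ty": 3.4,"hand": 0}
    - {"tx": -2,"ty": 3.4,"hand": 0}
    - {"tx": -2,"ty": 3.4,"hand": 0}
    - {"tx": -2,"ty": 3.4,"hand": 0}
    - {"tx": -2,"ty": 3.4,"hand": 0}
  squeeze: 40

```text
schema error: expected keys tx, ty, tz, rx, ry, rz, hand
```

Request:
arm_command:
  increments:
    - {"tx": 0,"ty": 0,"tz": 0,"rx": 0,"ry": 0,"rz": 0.9,"hand": 0}
    - {"tx": 0,"ty": 0,"tz": 0,"rx": 0,"ry": 0,"rz": 0.96,"hand": 0}
    - {"tx": 0,"ty": 0,"tz": 0,"rx": 0,"ry": 0,"rz": 1.0,"hand": 0}
    - {"tx": -2,"ty": 3.4,"tz": 0,"rx": 0,"ry": 0,"rz": 0,"hand": 0}
    - {"tx": -2,"ty": 3.4,"tz": 0,"rx": 0,"ry": 0,"rz": 0,"hand": 0}
    - {"tx": -2,"ty": 3.4,"tz": 0,"rx": 0,"ry": 0,"rz": 0,"hand": 0}
    - {"tx": -2,"ty": 3.4,"tz": 0,"rx": 0,"ry": 0,"rz": 0,"hand": 0}
    - {"tx": -2,"ty": 3.4,"tz": 0,"rx": 0,"ry": 0,"rz": 0,"hand": 0}
    - {"tx": -2,"ty": 3.4,"tz": 0,"rx": 0,"ry": 0,"rz": 0,"hand": 0}
    - {"tx": -2,"ty": 3.4,"tz": 0,"rx": 0,"ry": 0,"rz": 0,"hand": 0}
  squeeze: 40

```text
time_s: 1.65
ee_pos: [0.3176, -0.3338, 0.2315]
eef_rot: [-3.141, 0.001, -3.142]
contact_force: [1.2, -0.4, 0.3]
gripper_width: 0.0853
```

Request:
arm_command:
  increments:
    - {"tx": -1.9,"ty": 3.1,"tz": 1,"rx": 0,"ry": 0,"rz": 0,"hand": 0}
    - {"tx": -1.9,"ty": 3.1,"tz": 1,"rx": 0,"ry": 0,"rz": 0,"hand": 0}
    - {"tx": -1.9,"ty": 3.1,"tz": 1,"rx": 0,"ry": 0,"rz": 0,"hand": 0}
    - {"tx": -1.9,"ty": 3.1,"tz": 1,"rx": 0,"ry": 0,"rz": 0,"hand": 0}
    - {"tx": -1.9,"ty": 3.1,"tz": 1,"rx": 0,"ry": 0,"rz": 0,"hand": 0}
    - {"tx": -1.9,"ty": 3.1,"tz": 1,"rx": 0,"ry": 0,"rz": 0,"hand": 0}
    - {"tx": -1.8,"ty": 3.2,"tz": 1,"rx": 0,"ry": 0,"rz": 0,"hand": 0}
    - {"tx": 0,"ty": 0,"tz": 1,"rx": 0,"ry": 0,"rz": 0,"hand": 0}
    - {"tx": 0,"ty": 0,"tz": 0,"rx": 0,"ry": 0,"rz": 0,"hand": 0}
    - {"tx": 0,"ty": 0,"tz": 0,"rx": 0,"ry": 0,"rz": 0,"hand": 0}

```text
time_s: 2.65
ee_pos: [0.4489, -0.1177, 0.1516]
eef_rot: [-3.141, 0.0, -3.142]
contact_force: [-0.6, -0.5, 1.0]
gripper_width: 0.085
```

```bash
python3 - <<'E'
from h import *
c,im,d=shot('wrist','w1.png'); P=pts(c,d); print(arm.get_state()['ee_pos'])
e=P[...,:2]-[.45,-.116]; r=np.hypot(e[...,0],e[...,1])
for lo,hi in [(.008,.02),(.02,.03),(.03,.045)]:
    q=P[(r<.03)&(P[...,2]>lo)&(P[...,2]<hi)]
    if len(q): print(lo,len(q),((q.max(0)+q.min(0))/2).round(4),q.mean(0).round(4),np.ptp(q,0).round(4))
E
```

```text
[ 0.44900829 -0.11785034  0.15205605]
0.008 82 [ 0.4414 -0.1177  0.014 ] [ 0.4392 -0.1178  0.0141] [0.0088 0.0222 0.0115]
0.02 324 [ 0.4481 -0.1176  0.0251] [ 0.4443 -0.1177  0.0275] [0.0222 0.0216 0.0096]
0.03 258 [ 0.4482 -0.1176  0.0361] [ 0.4477 -0.1176  0.0394] [0.015  0.0141 0.012 ]
```

View pics/w1.png

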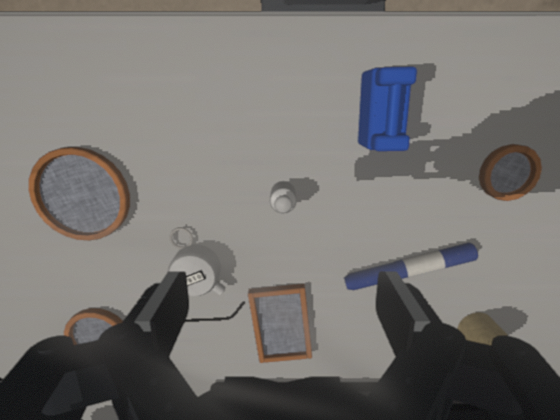

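The small weight is at (283,197) in the wrist view, directly under the tool at (0.448, -0.118).

Request:
arm_command:
  increments:
    - {"tx": 0,"ty": 0,"tz": 3.5,"rx": 0,"ry": 0,"rz": 0,"hand": 0}
    - {"tx": 0,"ty": 0,"tz": 3.5,"rx": 0,"ry": 0,"rz": 0,"hand": 0}
    - {"tx": 0,"ty": 0,"tz": 3.5,"rx": 0,"ry": 0,"rz": 0,"hand": 0}
    - {"tx": 0,"ty": 0,"tz": 2.5,"rx": 0,"ry": 0,"rz": 0,"hand": 0}
    - {"tx": 0,"ty": 0,"tz": 1.3,"rx": 0,"ry": 0,"rz": 0,"hand": 0}
    - {"tx": 0,"ty": 0,"tz": 0,"rx": 0,"ry": 0,"rz": 0,"hand": 0}
    - {"tx": 0,"ty": 0,"tz": 0,"rx": 0,"ry": 0,"rz": 0,"hand": 255}
    - {"tx": 0,"ty": 0,"tz": 0,"rx": 0,"ry": 0,"rz": 0,"hand": 255}
    - {"tx": 0,"ty": 0,"tz": 0,"rx": 0,"ry": 0,"rz": 0,"hand": 255}
    - {"tx": 0,"ty": 0,"tz": 0,"rx": 0,"ry": 0,"rz": 0,"hand": 255}

```text
time_s: 3.7
ee_pos: [0.4496, -0.117, 0.0091]
eef_rot: [3.141, 0.001, -3.141]
contact_force: [0.6, 0.7, -0.4]
gripper_width: 0.0282
```

Request:
arm_command:
  increments:
    - {"tx": 0,"ty": 0,"tz": 0,"rx": 0,"ry": 0,"rz": 0,"hand": 255}
    - {"tx": 0,"ty": 0,"tz": 0,"rx": 0,"ry": 0,"rz": 0,"hand": 255}
    - {"tx": 0,"ty": 0,"tz": 0,"rx": 0,"ry": 0,"rz": 0,"hand": 255}
    - {"tx": 0,"ty": 0,"tz": 0,"rx": 0,"ry": 0,"rz": 0,"hand": 255}
    - {"tx": 0,"ty": 0,"tz": -1,"rx": 0,"ry": 0,"rz": 0,"hand": 255}
    - {"tx": 0,"ty": 0,"tz": -2,"rx": 0,"ry": 0,"rz": 0,"hand": 255}
    - {"tx": 0,"ty": 0,"tz": -3,"rx": 0,"ry": 0,"rz": 0,"hand": 255}
    - {"tx": 0,"ty": 0,"tz": -3,"rx": 0,"ry": 0,"rz": 0,"hand": 255}
    - {"tx": 0,"ty": 0,"tz": -2,"rx": 0,"ry": 0,"rz": 0,"hand": 255}
    - {"tx": 0,"ty": 0,"tz": 0,"rx": 0,"ry": 0,"rz": 0,"hand": 255}

```text
time_s: 4.7
ee_pos: [0.4505, -0.1173, 0.1217]
eef_rot: [-3.142, 0.005, -3.141]
contact_force: [0.2, 0.7, -1.2]
gripper_width: 0.0211
```

Request:
arm_command:
  increments:
    - {"tx": 0.3,"ty": 2.0,"tz": 0,"rx": 0,"ry": 0,"rz": 0,"hand": 255}
    - {"tx": 0.3,"ty": 3.0,"tz": 0,"rx": 0,"ry": 0,"rz": 0,"hand": 255}
    - {"tx": 0.3,"ty": 3.5,"tz": 0,"rx": 0,"ry": 0,"rz": 0,"hand": 255}
    - {"tx": 0.3,"ty": 3.5,"tz": 0,"rx": 0,"ry": 0,"rz": 0,"hand": 255}
    - {"tx": 0.3,"ty": 3.5,"tz": 0,"rx": 0,"ry": 0,"rz": 0,"hand": 255}
    - {"tx": 0.3,"ty": 3,"tz": 0,"rx": 0,"ry": 0,"rz": 0,"hand": 255}
    - {"tx": 0.2,"ty": 2,"tz": 0,"rx": 0,"ry": 0,"rz": 0,"hand": 255}
    - {"tx": 0,"ty": 0,"tz": 0,"rx": 0,"ry": 0,"rz": 0,"hand": 255}
    - {"tx": 0,"ty": 0,"tz": 0,"rx": 0,"ry": 0,"rz": 0,"hand": 255}
    - {"tx": 0,"ty": 0,"tz": 0,"rx": 0,"ry": 0,"rz": 0,"hand": 255}

```text
time_s: 5.7
ee_pos: [0.4288, 0.0872, 0.1177]
eef_rot: [-3.141, -0.001, 3.141]
contact_force: [-0.8, -0.0, -0.4]
gripper_width: 0.021
```

```bash
cat >> h.py <<'E'
def circ(c,im,xy,rad,z=.010,hmax=15):
    hsv=cv2.cvtColor(im,cv2.COLOR_RGB2HSV); m=(hsv[...,0]<hmax)&(hsv[...,1]>90)
    ys,xs=np.nonzero(m); w=np.array([ray(c,x,y,z)[:2] for x,y in zip(xs,ys)])
    w=w[np.hypot(*(w-xy).T)<rad]
    A=np.c_[2*w,np.ones(len(w))]; s=np.linalg.lstsq(A,(w**2).sum(1),rcond=None)[0]
    return s[:2].round(4),np.sqrt(s[2]+s[0]**2+s[1]**2).round(4),len(w),((w.max(0)+w.min(0))/2).round(4),np.ptp(w,axis=0).round(4)
E
python3 - <<'E'
from h import *
print(arm.get_state()['ee_pos'])
c,im,d=shot('wrist','w2.png'); P=pts(c,d)
print(circ(c,im,(.43,.088),.04))
E
```

```text
[0.42878846 0.08716334 0.11772377]
(array([0.4285, 0.0858]), np.float64(0.0221), 1194, array([0.4285, 0.086 ]), array([0.05  , 0.0487]))
```

View pics/w2.png

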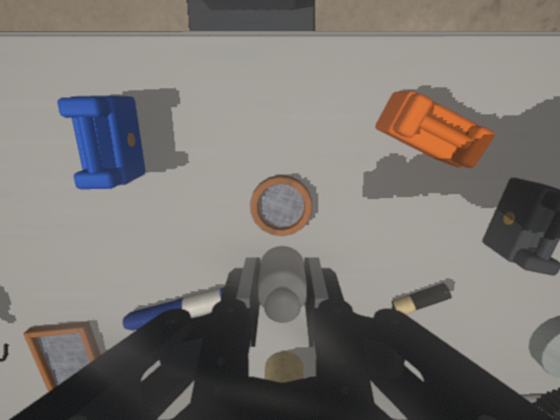

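Request:
arm_command:
  increments:
    - {"tx": 0,"ty": -0.1,"tz": 3,"rx": 0,"ry": 0,"rz": 0,"hand": 255}
    - {"tx": 0,"ty": 0,"tz": 3,"rx": 0,"ry": 0,"rz": 0,"hand": 255}
    - {"tx": 0,"ty": 0,"tz": 2.5,"rx": 0,"ry": 0,"rz": 0,"hand": 255}
    - {"tx": 0,"ty": 0,"tz": 1.2,"rx": 0,"ry": 0,"rz": 0,"hand": 255}
    - {"tx": 0,"ty": 0,"tz": 0.5,"rx": 0,"ry": 0,"rz": 0,"hand": 255}
    - {"tx": 0,"ty": 0,"tz": 0.3,"rx": 0,"ry": 0,"rz": 0,"hand": 255}
    - {"tx": 0,"ty": 0,"tz": 0,"rx": 0,"ry": 0,"rz": 0,"hand": 255}
    - {"tx": 0,"ty": 0,"tz": 0,"rx": 0,"ry": 0,"rz": 0,"hand": 255}
    - {"tx": 0,"ty": 0,"tz": 0,"rx": 0,"ry": 0,"rz": 0,"hand": 255}
    - {"tx": 0,"ty": 0,"tz": 0,"rx": 0,"ry": 0,"rz": 0,"hand": 255}

```text
time_s: 6.75
ee_pos: [0.4293, 0.0871, 0.0138]
eef_rot: [3.141, 0.001, -3.141]
contact_force: [0.1, 0.7, -1.0]
gripper_width: 0.0211
```

```bash
python3 - <<'E'
from h import *
s=arm.get_state();print(s['ee_pos'],s['contact_force'])
c,im,d=shot('wrist','w3.png')
E
```

```text
[0.42926473 0.08708876 0.01384019] [ 0.05410971  0.68907755 -0.99957051]
```

View pics/w3.png

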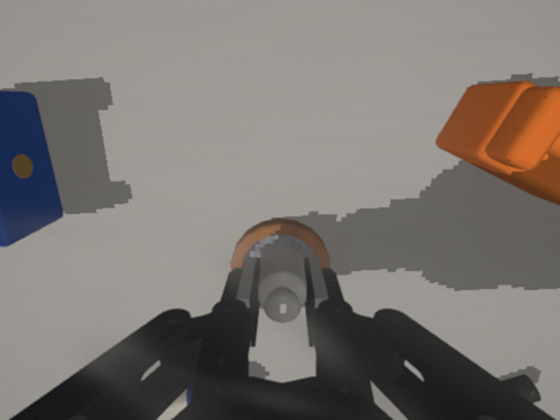

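Request:
arm_command:
  increments:
    - {"tx": 0,"ty": 0,"tz": 0.1,"rx": 0,"ry": 0,"rz": 0,"hand": 255}
    - {"tx": 0,"ty": 0,"tz": 0,"rx": 0,"ry": 0,"rz": 0,"hand": 140}
    - {"tx": 0,"ty": 0,"tz": 0,"rx": 0,"ry": 0,"rz": 0,"hand": 140}
    - {"tx": 0,"ty": 0,"tz": 0,"rx": 0,"ry": 0,"rz": 0,"hand": 120}
    - {"tx": 0,"ty": 0,"tz": 0,"rx": 0,"ry": 0,"rz": 0,"hand": 120}
    - {"tx": 0,"ty": 0,"tz": -1.0,"rx": 0,"ry": 0,"rz": 0,"hand": 120}
    - {"tx": 0,"ty": 0,"tz": -3.0,"rx": 0,"ry": 0,"rz": 0,"hand": 120}
    - {"tx": 0,"ty": 0,"tz": -4.0,"rx": 0,"ry": 0,"rz": 0,"hand": 0}
    - {"tx": 0,"ty": 0,"tz": -4.0,"rx": 0,"ry": 0,"rz": 0,"hand": 0}
    - {"tx": 0,"ty": 0,"tz": -2.0,"rx": 0,"ry": 0,"rz": 0,"hand": 0}

```text
time_s: 7.8
ee_pos: [0.4303, 0.0871, 0.1573]
eef_rot: [3.139, 0.005, -3.141]
contact_force: [0.7, -0.4, -0.1]
gripper_width: 0.0847
```

Request:
arm_command:
  increments:
    - {"tx": -2.8,"ty": 0,"tz": 0,"rx": 0,"ry": 0,"rz": 0,"hand": 0}
    - {"tx": -2.8,"ty": 0,"tz": 0,"rx": 0,"ry": 0,"rz": 0,"hand": 0}
    - {"tx": -2.8,"ty": 0.1,"tz": 0,"rx": 0,"ry": 0,"rz": 0,"hand": 0}
    - {"tx": -2.8,"ty": 0.1,"tz": 0,"rx": 0,"ry": 0,"rz": 0,"hand": 0}
    - {"tx": -2.8,"ty": 0,"tz": 0,"rx": 0,"ry": 0,"rz": 0,"hand": 0}
    - {"tx": -2.8,"ty": 0,"tz": 0,"rx": 0,"ry": 0,"rz": 0,"hand": 0}
    - {"tx": 0,"ty": 0,"tz": 0,"rx": 0,"ry": 0,"rz": 0,"hand": 0}
    - {"tx": 0,"ty": 0,"tz": 0,"rx": 0,"ry": 0,"rz": 0,"hand": 0}
    - {"tx": 0,"ty": 0,"tz": 0,"rx": 0,"ry": 0,"rz": 0,"hand": 0}
    - {"tx": 0,"ty": 0,"tz": 0,"rx": 0,"ry": 0,"rz": 0,"hand": 0}

```text
time_s: 8.8
ee_pos: [0.5966, 0.0891, 0.1532]
eef_rot: [3.141, 0.001, -3.141]
contact_force: [1.0, -0.4, 0.5]
gripper_width: 0.0854
```

```bash
cat >> h.py <<'E'
def wt(P,xy,rad,bands):
    e=P[...,:2]-np.array(xy); r=np.hypot(e[...,0],e[...,1])
    for lo,hi in bands:
        q=P[(r<rad)&(P[...,2]>lo)&(P[...,2]<hi)]
        if len(q)>5: print(lo,hi,len(q),((q.max(0)+q.min(0))/2).round(4),q.mean(0).round(4),np.ptp(q,0).round(4),cv2.minAreaRect(q[:,:2].astype(np.float32)))
E
python3 - <<'E'
from h import *
print(arm.get_state()['ee_pos'])
c,im,d=shot('wrist','w4.png'); P=pts(c,d)
wt(P,(.599,.089),.04,[(.01,.03),(.042,.053),(.058,.07)])
print('small');wt(P,(.4285,.086),.018,[(.012,.03),(.035,.05)]);print(circ(c,im,(.4285,.086),.035))
E
```

```text
[0.59657783 0.08905803 0.15319739]
0.01 0.03 193 [0.5851 0.0881 0.02  ] [0.5818 0.0881 0.0205] [0.0131 0.0359 0.0198] ((0.5850616097450256, 0.08806480467319489), (0.013030089437961578, 0.035874392837285995), 0.2437022179365158)
0.042 0.053 853 [0.5966 0.0881 0.0454] [0.5908 0.0881 0.0462] [0.0363 0.0373 0.0065] ((0.5965350866317749, 0.08800921589136124), (0.03614331781864166, 0.03731131926178932), 1.1695305109024048)
0.058 0.07 806 [0.5975 0.0881 0.0628] [0.5961 0.0882 0.0649] [0.0245 0.0245 0.0097] ((0.597406804561615, 0.08814606070518494), (0.024564621970057487, 0.024339906871318817), 87.56175994873047)
small
(array([0.4349, 0.0859]), np.float64(0.018), 494, array([0.4489, 0.0856]), array([0.0121, 0.0411]))
```

View pics/w4.png

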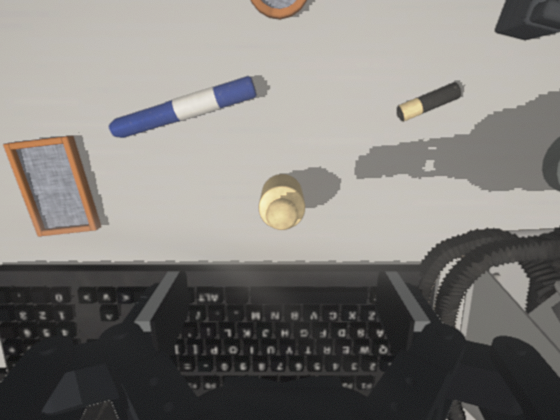

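The tall weight is centred under the gripper (image ~(282,203)), and its sizes match the spec.

Request:
arm_command:
  increments:
    - {"tx": 0,"ty": -0.1,"tz": 3,"rx": 0,"ry": 0,"rz": 0,"hand": 0}
    - {"tx": 0,"ty": 0,"tz": 4,"rx": 0,"ry": 0,"rz": 0,"hand": 0}
    - {"tx": 0,"ty": 0,"tz": 4,"rx": 0,"ry": 0,"rz": 0,"hand": 0}
    - {"tx": 0,"ty": 0,"tz": 2,"rx": 0,"ry": 0,"rz": 0,"hand": 0}
    - {"tx": 0,"ty": 0,"tz": 0.2,"rx": 0,"ry": 0,"rz": 0,"hand": 0}
    - {"tx": 0,"ty": 0,"tz": 0,"rx": 0,"ry": 0,"rz": 0,"hand": 255}
    - {"tx": 0,"ty": 0,"tz": 0,"rx": 0,"ry": 0,"rz": 0,"hand": 255}
    - {"tx": 0,"ty": 0,"tz": 0,"rx": 0,"ry": 0,"rz": 0,"hand": 255}
    - {"tx": 0,"ty": 0,"tz": 0,"rx": 0,"ry": 0,"rz": 0,"hand": 255}
    - {"tx": 0,"ty": 0,"tz": 0,"rx": 0,"ry": 0,"rz": 0,"hand": 255}
  squeeze: 60

```text
time_s: 9.85
ee_pos: [0.5982, 0.0885, 0.0225]
eef_rot: [3.14, 0.003, -3.141]
contact_force: [-1.1, 2.1, 6.3]
gripper_width: 0.0355
```

Request:
arm_command:
  increments:
    - {"tx": 0,"ty": 0,"tz": 0,"rx": 0,"ry": 0,"rz": 0,"hand": 255}
    - {"tx": 0,"ty": 0,"tz": 0,"rx": 0,"ry": 0,"rz": 0,"hand": 255}
    - {"tx": 0,"ty": 0,"tz": 0,"rx": 0,"ry": 0,"rz": 0,"hand": 255}
    - {"tx": 0,"ty": 0,"tz": -1,"rx": 0,"ry": 0,"rz": 0,"hand": 255}
    - {"tx": 0,"ty": 0,"tz": -2,"rx": 0,"ry": 0,"rz": 0,"hand": 255}
    - {"tx": 0,"ty": 0,"tz": -3,"rx": 0,"ry": 0,"rz": 0,"hand": 255}
    - {"tx": 0,"ty": 0,"tz": -3,"rx": 0,"ry": 0,"rz": 0,"hand": 255}
    - {"tx": 0,"ty": 0,"tz": -2,"rx": 0,"ry": 0,"rz": 0,"hand": 255}
    - {"tx": 0,"ty": 0,"tz": 0,"rx": 0,"ry": 0,"rz": 0,"hand": 255}
    - {"tx": 0,"ty": 0,"tz": 0,"rx": 0,"ry": 0,"rz": 0,"hand": 255}

```text
time_s: 10.85
ee_pos: [0.5963, 0.088, 0.1289]
eef_rot: [3.141, -0.002, 3.142]
contact_force: [-0.2, 0.6, -4.3]
gripper_width: 0.0354
```

Request:
arm_command:
  increments:
    - {"tx": -0.1,"ty": -2.5,"tz": 0,"rx": 0,"ry": 0,"rz": 0,"hand": 255}
    - {"tx": -0.1,"ty": -3.5,"tz": 0,"rx": 0,"ry": 0,"rz": 0,"hand": 255}
    - {"tx": -0.1,"ty": -4,"tz": 0,"rx": 0,"ry": 0,"rz": 0,"hand": 255}
    - {"tx": -0.1,"ty": -4,"tz": 0,"rx": 0,"ry": 0,"rz": 0,"hand": 255}
    - {"tx": -0.1,"ty": -4,"tz": 0,"rx": 0,"ry": 0,"rz": 0,"hand": 255}
    - {"tx": -0.1,"ty": -4,"tz": 0,"rx": 0,"ry": 0,"rz": 0,"hand": 255}
    - {"tx": -0.1,"ty": -4,"tz": 0,"rx": 0,"ry": 0,"rz": 0,"hand": 255}
    - {"tx": -0.1,"ty": -4,"tz": 0,"rx": 0,"ry": 0,"rz": 0,"hand": 255}
    - {"tx": 0,"ty": -4,"tz": 0,"rx": 0,"ry": 0,"rz": 0,"hand": 255}
    - {"tx": 0,"ty": -3.5,"tz": 0,"rx": 0,"ry": 0,"rz": 0,"hand": 255}

```text
time_s: 11.85
ee_pos: [0.6036, -0.2885, 0.1268]
eef_rot: [3.14, -0.005, 3.141]
contact_force: [1.1, 0.2, -3.3]
gripper_width: 0.0354
```

Request:
arm_command:
  increments:
    - {"tx": 0,"ty": -2,"tz": 0,"rx": 0,"ry": 0,"rz": 0,"hand": 255}
    - {"tx": 0,"ty": -0.5,"tz": 0,"rx": 0,"ry": 0,"rz": 0,"hand": 255}
    - {"tx": 0,"ty": 0,"tz": 0,"rx": 0,"ry": 0,"rz": 0,"hand": 255}
    - {"tx": 0,"ty": 0,"tz": 0,"rx": 0,"ry": 0,"rz": 0,"hand": 255}
    - {"tx": 0,"ty": 0,"tz": 0,"rx": 0,"ry": 0,"rz": 0,"hand": 255}
    - {"tx": 0,"ty": 0,"tz": 0,"rx": 0,"ry": 0,"rz": 0,"hand": 255}
    - {"tx": 0,"ty": 0,"tz": 0,"rx": 0,"ry": 0,"rz": 0,"hand": 255}
    - {"tx": 0,"ty": 0,"tz": 0,"rx": 0,"ry": 0,"rz": 0,"hand": 255}
    - {"tx": 0,"ty": 0,"tz": 0,"rx": 0,"ry": 0,"rz": 0,"hand": 255}
    - {"tx": 0,"ty": 0,"tz": 0,"rx": 0,"ry": 0,"rz": 0,"hand": 255}

```text
time_s: 12.85
ee_pos: [0.6051, -0.312, 0.1303]
eef_rot: [3.141, -0.0, -3.141]
contact_force: [-0.2, 0.1, -4.7]
gripper_width: 0.0354
```

```bash
python3 - <<'E'
from h import *
print(arm.get_state()['ee_pos'])
c,im,d=shot('wrist','w5.png'); P=pts(c,d); print(circ(c,im,(.606,-.313),.045))
E
```

```text
[ 0.60512059 -0.31201251  0.13027993]
(array([ 0.6054, -0.3157]), np.float64(0.0294), 1263, array([ 0.6031, -0.3157]), array([0.0589, 0.0644]))
```

View pics/w5.png

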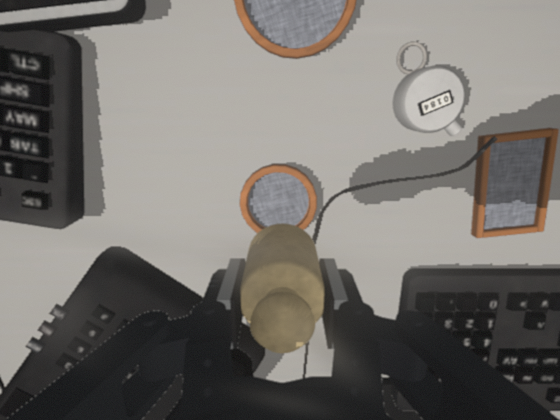

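Request:
arm_command:
  increments:
    - {"tx": 0,"ty": -0.3,"tz": 3,"rx": 0,"ry": 0,"rz": 0,"hand": 255}
    - {"tx": 0,"ty": 0,"tz": 3,"rx": 0,"ry": 0,"rz": 0,"hand": 255}
    - {"tx": 0,"ty": 0,"tz": 2.5,"rx": 0,"ry": 0,"rz": 0,"hand": 255}
    - {"tx": 0,"ty": 0,"tz": 1.2,"rx": 0,"ry": 0,"rz": 0,"hand": 255}
    - {"tx": 0,"ty": 0,"tz": 0.5,"rx": 0,"ry": 0,"rz": 0,"hand": 255}
    - {"tx": 0,"ty": 0,"tz": 0.3,"rx": 0,"ry": 0,"rz": 0,"hand": 255}
    - {"tx": 0,"ty": 0,"tz": 0,"rx": 0,"ry": 0,"rz": 0,"hand": 255}
    - {"tx": 0,"ty": 0,"tz": 0,"rx": 0,"ry": 0,"rz": 0,"hand": 255}
    - {"tx": 0,"ty": 0,"tz": 0,"rx": 0,"ry": 0,"rz": 0,"hand": 255}
    - {"tx": 0,"ty": 0,"tz": 0,"rx": 0,"ry": 0,"rz": 0,"hand": 255}

```text
time_s: 13.9
ee_pos: [0.6059, -0.3153, 0.0266]
eef_rot: [-3.141, 0.002, -3.141]
contact_force: [0.7, 0.0, -1.4]
gripper_width: 0.0354
```

```bash
python3 - <<'E'
from h import *
s=arm.get_state();print(s['ee_pos'],s['contact_force'])
c,im,d=shot('wrist','w6.png')
E
```

```text
[ 0.60589196 -0.31529615  0.02664016] [ 0.71063226  0.03747308 -1.43136177]
```

View pics/w6.png

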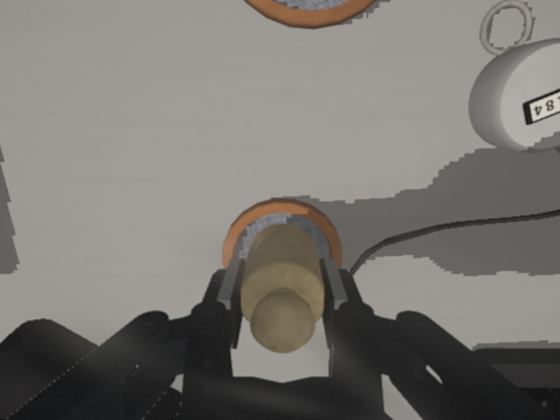

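Request:
arm_command:
  increments:
    - {"tx": 0,"ty": 0,"tz": 0.05,"rx": 0,"ry": 0,"rz": 0,"hand": 255}
    - {"tx": 0,"ty": 0,"tz": 0,"rx": 0,"ry": 0,"rz": 0,"hand": 90}
    - {"tx": 0,"ty": 0,"tz": 0,"rx": 0,"ry": 0,"rz": 0,"hand": 90}
    - {"tx": 0,"ty": 0,"tz": 0,"rx": 0,"ry": 0,"rz": 0,"hand": 70}
    - {"tx": 0,"ty": 0,"tz": 0,"rx": 0,"ry": 0,"rz": 0,"hand": 70}
    - {"tx": 0,"ty": 0,"tz": -1.0,"rx": 0,"ry": 0,"rz": 0,"hand": 70}
    - {"tx": 0,"ty": 0,"tz": -3.0,"rx": 0,"ry": 0,"rz": 0,"hand": 70}
    - {"tx": 0,"ty": 0,"tz": -4.0,"rx": 0,"ry": 0,"rz": 0,"hand": 70}
    - {"tx": 0,"ty": 0,"tz": -4.0,"rx": 0,"ry": 0,"rz": 0,"hand": 0}
    - {"tx": 0,"ty": 0,"tz": -2.0,"rx": 0,"ry": 0,"rz": 0,"hand": 0}

```text
time_s: 14.95
ee_pos: [0.6062, -0.316, 0.1709]
eef_rot: [-3.139, 0.006, -3.141]
contact_force: [0.7, -0.4, -0.2]
gripper_width: 0.0853
```

```bash
python3 - <<'E'
from h import *
print(arm.get_state()['ee_pos'])
c,im,d=shot('wrist','w7.png'); P=pts(c,d); print(circ(c,im,(.6054,-.3157),.045))
wt(P,(.6054,-.3157),.035,[(.015,.035),(.042,.058),(.058,.08)])
E
```

```text
[ 0.606176   -0.31597176  0.17089767]
(array([ 0.6059, -0.3157]), np.float64(0.0297), 886, array([ 0.6037, -0.3158]), array([0.0593, 0.0636]))
0.015 0.035 185 [ 0.602  -0.308   0.0249] [ 0.5902 -0.3157  0.0252] [0.0311 0.0529 0.0196] ((0.5996618270874023, -0.3056200444698334), (0.0541597343981266, 0.020706782117486), 72.3880844116211)
0.042 0.058 824 [ 0.6051 -0.3158  0.0476] [ 0.5986 -0.316   0.05  ] [0.0376 0.0374 0.0112] ((0.6050748229026794, -0.31586918234825134), (0.03746339678764343, 0.037507314234972), 0.939769983291626)
0.058 0.08 743 [ 0.6053 -0.3158  0.0663] [ 0.6042 -0.3159  0.0688] [0.0246 0.0241 0.0104] ((0.6053255796432495, -0.3157326281070709), (0.024070223793387413, 0.02457582950592041), 89.51467895507812)
```

View pics/w7.png

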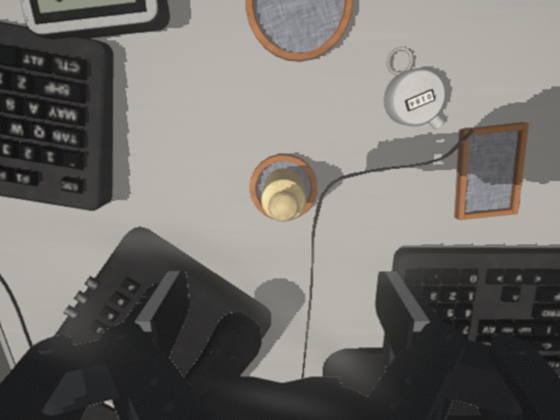

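Request:
arm_command:
  increments:
    - {"tx": 0.2,"ty": 3,"tz": 0,"rx": 0,"ry": 0,"rz": 0,"hand": 0}
    - {"tx": 0.2,"ty": 4,"tz": 0,"rx": 0,"ry": 0,"rz": 0,"hand": 0}
    - {"tx": 0.2,"ty": 4,"tz": 0,"rx": 0,"ry": 0,"rz": 0,"hand": 0}
    - {"tx": 0.2,"ty": 4,"tz": 0,"rx": 0,"ry": 0,"rz": 0,"hand": 0}
    - {"tx": 0.2,"ty": 4,"tz": 0,"rx": 0,"ry": 0,"rz": 0,"hand": 0}
    - {"tx": 0.2,"ty": 4,"tz": 0,"rx": 0,"ry": 0,"rz": 0,"hand": 0}
    - {"tx": 0.2,"ty": 4,"tz": 0,"rx": 0,"ry": 0,"rz": 0,"hand": 0}
    - {"tx": 0.2,"ty": 4,"tz": 0,"rx": 0,"ry": 0,"rz": 0,"hand": 0}
    - {"tx": 0.2,"ty": 4,"tz": 0,"rx": 0,"ry": 0,"rz": 0,"hand": 0}
    - {"tx": 0.2,"ty": 4,"tz": 0,"rx": 0,"ry": 0,"rz": 0,"hand": 0}

```text
time_s: 16.0
ee_pos: [0.5847, 0.0765, 0.1656]
eef_rot: [3.141, 0.001, -3.141]
contact_force: [1.5, -0.0, 0.5]
gripper_width: 0.0855
```

Request:
arm_command:
  increments:
    - {"tx": 0.2,"ty": 4,"tz": 0,"rx": 0,"ry": 0,"rz": 0,"hand": 0}
    - {"tx": 0.3,"ty": 4,"tz": 0,"rx": 0,"ry": 0,"rz": 0,"hand": 0}
    - {"tx": 0.3,"ty": 4,"tz": 0,"rx": 0,"ry": 0,"rz": 0,"hand": 0}
    - {"tx": 0.3,"ty": 4,"tz": 0,"rx": 0,"ry": 0,"rz": 0,"hand": 0}
    - {"tx": 0.3,"ty": 4,"tz": 0,"rx": 0,"ry": 0,"rz": 0,"hand": 0}
    - {"tx": 0.3,"ty": 4,"tz": 0,"rx": 0,"ry": 0,"rz": 0,"hand": 0}
    - {"tx": 0.3,"ty": 3.8,"tz": 0,"rx": 0,"ry": 0,"rz": 0,"hand": 0}
    - {"tx": 0,"ty": 0,"tz": 0,"rx": 0,"ry": 0,"rz": 0,"hand": 0}
    - {"tx": 0,"ty": 0,"tz": 0,"rx": 0,"ry": 0,"rz": 0,"hand": 0}
    - {"tx": 0,"ty": 0,"tz": 0,"rx": 0,"ry": 0,"rz": 0,"hand": 0}

```text
time_s: 17.0
ee_pos: [0.5652, 0.3522, 0.1653]
eef_rot: [3.141, 0.0, 3.141]
contact_force: [0.4, -0.2, 0.3]
gripper_width: 0.0852
```

```bash
python3 - <<'E'
from h import *
print(arm.get_state()['ee_pos'])
c,im,d=shot('wrist','w8.png'); P=pts(c,d)
wt(P,(.566,.352),.035,[(.012,.022),(.03,.044),(.044,.06)])
wt(P,(.5665,.352),.016,[(.03,.044),(.044,.06)])
E
```

```text
[0.56515478 0.35222238 0.16526939]
0.012 0.022 2615 [0.5659 0.3538 0.017 ] [0.5628 0.3537 0.0198] [0.0592 0.0592 0.01  ] ((0.5658999085426331, 0.3539060950279236), (0.05861455947160721, 0.05872276425361633), 24.65168571472168)
0.03 0.044 85 [0.5602 0.3537 0.037 ] [0.5582 0.3539 0.0378] [0.0083 0.0192 0.0137] ((0.5599580407142639, 0.3535206913948059), (0.007801421452313662, 0.019230235368013382), 3.1561238765716553)
0.044 0.06 464 [0.5661 0.354  0.0494] [0.5651 0.3539 0.0508] [0.0198 0.0192 0.0106] ((0.5659157037734985, 0.353716105222702), (0.019367165863513947, 0.01937553472816944), 59.66719055175781)
0.03 0.044 85 [0.5602 0.3537 0.037 ] [0.5582 0.3539 0.0378] [0.0083 0.0192 0.0137] ((0.5599580407142639, 0.3535206913948059), (0.007801421452313662, 0.019230235368013382), 3.1561238765716553)
0.044 0.06 464 [0.5661 0.354  0.0494] [0.5651 0.3539 0.0508] [0.0198 0.0192 0.0106] ((0.5659157037734985, 0.353716105222702), (0.019367165863513947, 0.01937553472816944), 59.66719055175781)
```

View pics/w8.png

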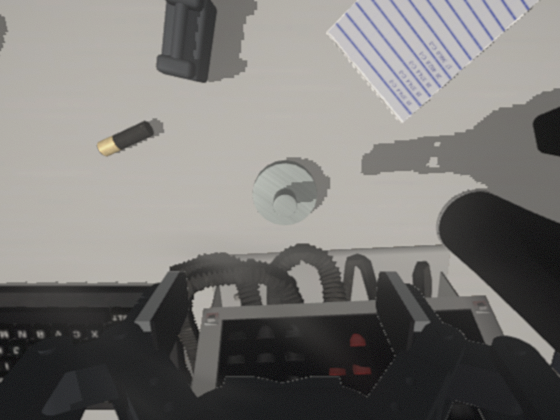

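The disc is at (285,193) in the image and (0.566, 0.354) in the world. The cables are about 70 mm beyond it, so there is room for the body.

Request:
arm_command:
  increments:
    - {"tx": -0.1,"ty": 0.2,"tz": 3,"rx": 0,"ry": 0,"rz": 0,"hand": 0}
    - {"tx": 0,"ty": 0,"tz": 4,"rx": 0,"ry": 0,"rz": 0,"hand": 0}
    - {"tx": 0,"ty": 0,"tz": 4,"rx": 0,"ry": 0,"rz": 0,"hand": 0}
    - {"tx": 0,"ty": 0,"tz": 2,"rx": 0,"ry": 0,"rz": 0,"hand": 0}
    - {"tx": 0,"ty": 0,"tz": 1.1,"rx": 0,"ry": 0,"rz": 0,"hand": 0}
    - {"tx": 0,"ty": 0,"tz": 0,"rx": 0,"ry": 0,"rz": 0,"hand": 255}
    - {"tx": 0,"ty": 0,"tz": 0,"rx": 0,"ry": 0,"rz": 0,"hand": 255}
    - {"tx": 0,"ty": 0,"tz": 0,"rx": 0,"ry": 0,"rz": 0,"hand": 255}
    - {"tx": 0,"ty": 0,"tz": 0,"rx": 0,"ry": 0,"rz": 0,"hand": 255}
    - {"tx": 0,"ty": 0,"tz": 0,"rx": 0,"ry": 0,"rz": 0,"hand": 255}
  squeeze: 70

```text
time_s: 18.05
ee_pos: [0.5665, 0.3552, 0.0254]
eef_rot: [3.141, 0.001, -3.141]
contact_force: [-1.7, -1.5, 4.3]
gripper_width: 0.0175
```

Request:
arm_command:
  increments:
    - {"tx": 0,"ty": 0,"tz": 0,"rx": 0,"ry": 0,"rz": 0,"hand": 255}
    - {"tx": 0,"ty": 0,"tz": 0,"rx": 0,"ry": 0,"rz": 0,"hand": 255}
    - {"tx": 0,"ty": 0,"tz": 0,"rx": 0,"ry": 0,"rz": 0,"hand": 255}
    - {"tx": 0,"ty": 0,"tz": 0,"rx": 0,"ry": 0,"rz": 0,"hand": 255}
    - {"tx": 0,"ty": 0,"tz": -0.5,"rx": 0,"ry": 0,"rz": 0,"hand": 255}
    - {"tx": 0,"ty": 0,"tz": -2,"rx": 0,"ry": 0,"rz": 0,"hand": 255}
    - {"tx": 0,"ty": 0,"tz": -3,"rx": 0,"ry": 0,"rz": 0,"hand": 255}
    - {"tx": 0,"ty": 0,"tz": -3,"rx": 0,"ry": 0,"rz": 0,"hand": 255}
    - {"tx": 0,"ty": 0,"tz": -1.5,"rx": 0,"ry": 0,"rz": 0,"hand": 255}
    - {"tx": 0,"ty": 0,"tz": 0,"rx": 0,"ry": 0,"rz": 0,"hand": 255}

```text
time_s: 19.05
ee_pos: [0.5665, 0.3557, 0.1258]
eef_rot: [3.139, 0.002, -3.141]
contact_force: [0.5, -0.1, -4.5]
gripper_width: 0.0176
```

```bash
python3 - <<'E'
from h import *
print(arm.get_state()['ee_pos'])
c,im,d=shot('wrist','w9.png')
E
```

```text
[0.56654641 0.35567942 0.12583747]
```

View pics/w9.png

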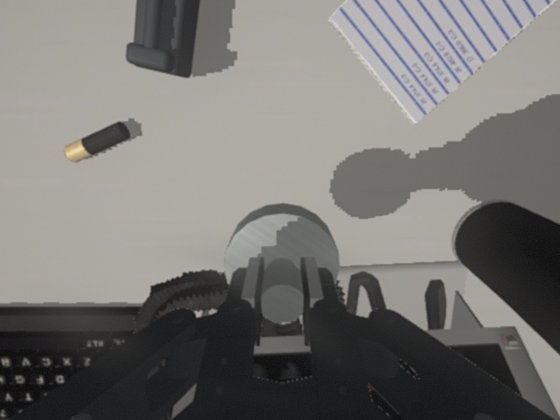

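Request:
arm_command:
  increments:
    - {"tx": 0.3,"ty": -2,"tz": 0,"rx": 0,"ry": 0,"rz": 0,"hand": 255}
    - {"tx": 0.5,"ty": -3,"tz": 0,"rx": 0,"ry": 0,"rz": 0,"hand": 255}
    - {"tx": 0.7,"ty": -4,"tz": 0,"rx": 0,"ry": 0,"rz": 0,"hand": 255}
    - {"tx": 0.7,"ty": -4,"tz": 0,"rx": 0,"ry": 0,"rz": 0,"hand": 255}
    - {"tx": 0.7,"ty": -4,"tz": 0,"rx": 0,"ry": 0,"rz": 0,"hand": 255}
    - {"tx": 0.7,"ty": -4,"tz": 0,"rx": 0,"ry": 0,"rz": 0,"hand": 255}
    - {"tx": 0.7,"ty": -4,"tz": 0,"rx": 0,"ry": 0,"rz": 0,"hand": 255}
    - {"tx": 0.7,"ty": -4,"tz": 0,"rx": 0,"ry": 0,"rz": 0,"hand": 255}
    - {"tx": 0.7,"ty": -4,"tz": 0,"rx": 0,"ry": 0,"rz": 0,"hand": 255}
    - {"tx": 0.7,"ty": -4,"tz": 0,"rx": 0,"ry": 0,"rz": 0,"hand": 255}

```text
time_s: 20.1
ee_pos: [0.5002, -0.0165, 0.121]
eef_rot: [3.142, -0.004, -3.141]
contact_force: [0.9, -0.8, -4.8]
gripper_width: 0.0175
```

Request:
arm_command:
  increments:
    - {"tx": 0.7,"ty": -4,"tz": 0,"rx": 0,"ry": 0,"rz": 0,"hand": 255}
    - {"tx": 0.7,"ty": -4,"tz": 0,"rx": 0,"ry": 0,"rz": 0,"hand": 255}
    - {"tx": 0.7,"ty": -4,"tz": 0,"rx": 0,"ry": 0,"rz": 0,"hand": 255}
    - {"tx": 0.7,"ty": -4,"tz": 0,"rx": 0,"ry": 0,"rz": 0,"hand": 255}
    - {"tx": 0.7,"ty": -4,"tz": 0,"rx": 0,"ry": 0,"rz": 0,"hand": 255}
    - {"tx": 0.7,"ty": -4,"tz": 0,"rx": 0,"ry": 0,"rz": 0,"hand": 255}
    - {"tx": 0.7,"ty": -3,"tz": 0,"rx": 0,"ry": 0,"rz": 0,"hand": 255}
    - {"tx": 0.3,"ty": -2,"tz": 0,"rx": 0,"ry": 0,"rz": 0,"hand": 255}
    - {"tx": 0,"ty": 0,"tz": 0,"rx": 0,"ry": 0,"rz": 0,"hand": 255}
    - {"tx": 0,"ty": 0,"tz": 0,"rx": 0,"ry": 0,"rz": 0,"hand": 255}

```text
time_s: 21.1
ee_pos: [0.4491, -0.3048, 0.1213]
eef_rot: [3.14, -0.003, 3.141]
contact_force: [0.5, -0.3, -4.7]
gripper_width: 0.0175
```

```bash
python3 - <<'E'
from h import *
print(arm.get_state()['ee_pos'])
c,im,d=shot('wrist','w10.png'); print(circ(c,im,(.449,-.302),.06))
E
```

```text
[ 0.44907552 -0.30476308  0.12129772]
(array([ 0.449 , -0.3033]), np.float64(0.0402), 1431, array([ 0.4379, -0.3034]), array([0.0635, 0.0859]))
```

View pics/w10.png

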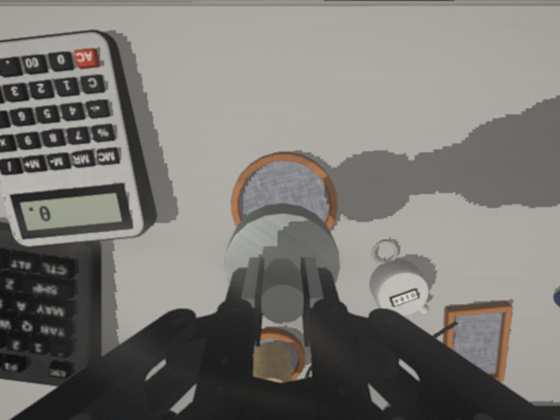

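Request:
arm_command:
  increments:
    - {"tx": 0,"ty": 0.1,"tz": 2.5,"rx": 0,"ry": 0,"rz": 0,"hand": 255}
    - {"tx": 0,"ty": 0,"tz": 3,"rx": 0,"ry": 0,"rz": 0,"hand": 255}
    - {"tx": 0,"ty": 0,"tz": 2,"rx": 0,"ry": 0,"rz": 0,"hand": 255}
    - {"tx": 0,"ty": 0,"tz": 1.2,"rx": 0,"ry": 0,"rz": 0,"hand": 255}
    - {"tx": 0,"ty": 0,"tz": 0.5,"rx": 0,"ry": 0,"rz": 0,"hand": 255}
    - {"tx": 0,"ty": 0,"tz": 0.3,"rx": 0,"ry": 0,"rz": 0,"hand": 255}
    - {"tx": 0,"ty": 0,"tz": 0,"rx": 0,"ry": 0,"rz": 0,"hand": 255}
    - {"tx": 0,"ty": 0,"tz": 0,"rx": 0,"ry": 0,"rz": 0,"hand": 255}
    - {"tx": 0,"ty": 0,"tz": 0,"rx": 0,"ry": 0,"rz": 0,"hand": 255}
    - {"tx": 0,"ty": 0,"tz": 0,"rx": 0,"ry": 0,"rz": 0,"hand": 255}

```text
time_s: 22.15
ee_pos: [0.4505, -0.3043, 0.0294]
eef_rot: [-3.141, 0.001, -3.141]
contact_force: [0.4, 0.4, -1.7]
gripper_width: 0.0175
```

```bash
python3 - <<'E'
from h import *
s=arm.get_state();print(s['ee_pos'],s['contact_force'])
c,im,d=shot('wrist','w11.png')
E
```

```text
[ 0.45052268 -0.30426685  0.02940307] [ 0.42060906  0.40673797 -1.70803928]
```

View pics/w11.png

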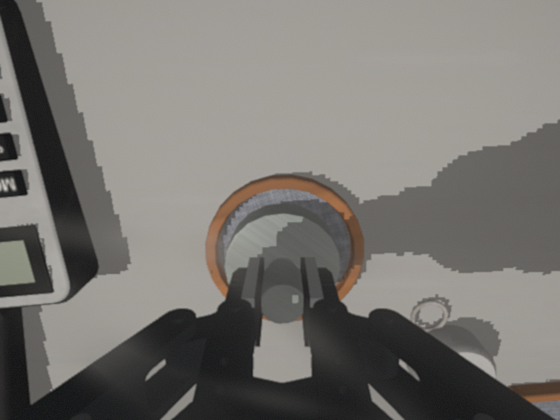

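Request:
arm_command:
  increments:
    - {"tx": 0,"ty": 0,"tz": 0.05,"rx": 0,"ry": 0,"rz": 0,"hand": 255}
    - {"tx": 0,"ty": 0,"tz": 0,"rx": 0,"ry": 0,"rz": 0,"hand": 140}
    - {"tx": 0,"ty": 0,"tz": 0,"rx": 0,"ry": 0,"rz": 0,"hand": 120}
    - {"tx": 0,"ty": 0,"tz": 0,"rx": 0,"ry": 0,"rz": 0,"hand": 120}
    - {"tx": 0,"ty": 0,"tz": 0,"rx": 0,"ry": 0,"rz": 0,"hand": 120}
    - {"tx": 0,"ty": 0,"tz": -1.0,"rx": 0,"ry": 0,"rz": 0,"hand": 120}
    - {"tx": 0,"ty": 0,"tz": -3.0,"rx": 0,"ry": 0,"rz": 0,"hand": 120}
    - {"tx": 0,"ty": 0,"tz": -4.0,"rx": 0,"ry": 0,"rz": 0,"hand": 60}
    - {"tx": 0,"ty": 0,"tz": -3.0,"rx": 0,"ry": 0,"rz": 0,"hand": 0}
    - {"tx": 0,"ty": 0,"tz": 0,"rx": 0,"ry": 0,"rz": 0,"hand": 0}

```text
time_s: 23.2
ee_pos: [0.4523, -0.3055, 0.145]
eef_rot: [-3.137, 0.009, -3.141]
contact_force: [0.4, -0.5, 0.6]
gripper_width: 0.085
```

```bash
python3 - <<'E'
from h import *
print(arm.get_state()['ee_pos'])
c,im,d=shot('wrist','w12.png'); P=pts(c,d); print(circ(c,im,(.449,-.303),.055))
wt(P,(.449,-.303),.033,[(.014,.026),(.04,.06)])
E
```

```text
[ 0.45230219 -0.30552812  0.14497888]
(array([ 0.4494, -0.3034]), np.float64(0.0404), 1871, array([ 0.4491, -0.3034]), array([0.086, 0.086]))
0.014 0.026 3088 [ 0.4502 -0.3051  0.02  ] [ 0.4465 -0.3051  0.0237] [0.0595 0.0585 0.012 ] ((0.4500875473022461, -0.3051263093948364), (0.05904347822070122, 0.05878802761435509), 43.88508224487305)
0.04 0.06 634 [ 0.4501 -0.3053  0.0486] [ 0.4485 -0.3051  0.0537] [0.02   0.0194 0.0168] ((0.44990453124046326, -0.3050447702407837), (0.019375797361135483, 0.019667161628603935), 17.603830337524414)
```

View pics/w12.png

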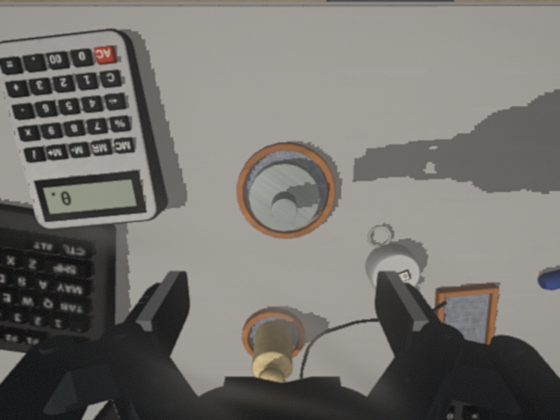

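Request:
arm_command:
  increments:
    - {"tx": 0.1,"ty": 3,"tz": 0,"rx": 0,"ry": 0,"rz": 0,"hand": 0}
    - {"tx": 0.1,"ty": 4,"tz": 0,"rx": 0,"ry": 0,"rz": 0,"hand": 0}
    - {"tx": 0.1,"ty": 4,"tz": 0,"rx": 0,"ry": 0,"rz": 0,"hand": 0}
    - {"tx": 0.1,"ty": 4,"tz": 0,"rx": 0,"ry": 0,"rz": 0,"hand": 0}
    - {"tx": 0.1,"ty": 4,"tz": 0,"rx": 0,"ry": 0,"rz": 0,"hand": 0}
    - {"tx": 0.1,"ty": 4,"tz": 0,"rx": 0,"ry": 0,"rz": 0,"hand": 0}
    - {"tx": 0.1,"ty": 4,"tz": 0,"rx": 0,"ry": 0,"rz": 0,"hand": 0}
    - {"tx": 0.1,"ty": 4,"tz": 0,"rx": 0,"ry": 0,"rz": 0,"hand": 0}
    - {"tx": 0.1,"ty": 4,"tz": 0,"rx": 0,"ry": 0,"rz": 0,"hand": 0}
    - {"tx": 0.1,"ty": 4,"tz": 0,"rx": 0,"ry": 0,"rz": 0,"hand": 0}

```text
time_s: 24.25
ee_pos: [0.4392, 0.0874, 0.1378]
eef_rot: [-3.142, -0.001, -3.141]
contact_force: [1.2, -0.6, -1.2]
gripper_width: 0.0857
```

Request:
arm_command:
  increments:
    - {"tx": 0.1,"ty": 4,"tz": 0,"rx": 0,"ry": 0,"rz": 0,"hand": 0}
    - {"tx": 0.1,"ty": 4,"tz": 0,"rx": 0,"ry": 0,"rz": 0,"hand": 0}
    - {"tx": 0.1,"ty": 4,"tz": 0,"rx": 0,"ry": 0,"rz": 0,"hand": 0}
    - {"tx": 0.1,"ty": 4,"tz": 0,"rx": 0,"ry": 0,"rz": 0,"hand": 0}
    - {"tx": 0.1,"ty": 3.2,"tz": 0,"rx": 0,"ry": 0,"rz": 0,"hand": 0}
    - {"tx": 0,"ty": 0,"tz": 0,"rx": 0,"ry": 0,"rz": 0.7,"hand": 0}
    - {"tx": 0,"ty": 0,"tz": 0,"rx": 0,"ry": 0,"rz": 0.7,"hand": 0}
    - {"tx": 0,"ty": 0,"tz": 0,"rx": 0,"ry": 0,"rz": 0.7,"hand": 0}
    - {"tx": 0,"ty": 0,"tz": 0,"rx": 0,"ry": 0,"rz": 0,"hand": 0}
    - {"tx": 0,"ty": 0,"tz": 0,"rx": 0,"ry": 0,"rz": 0,"hand": 0}

```text
time_s: 25.25
ee_pos: [0.4347, 0.2776, 0.1378]
eef_rot: [-3.141, -0.001, 2.924]
contact_force: [-0.5, 0.6, 0.3]
gripper_width: 0.0852
```

```bash
python3 - <<'E'
from h import *
s=arm.get_state();print(s['ee_pos'],s['eef_rot'])
c,im,d=shot('wrist','w13.png'); P=pts(c,d)
wt(P,(.437,.277),.045,[(.012,.03),(.03,.06),(.045,.06)])
E
```

```text
[0.4347385  0.2776415  0.13781955] [-3.14091076e+00 -5.66303623e-04  2.92387073e+00]
0.012 0.03 151 [0.4093 0.2837 0.0209] [0.408  0.2843 0.0212] [0.0081 0.029  0.0177] ((0.40895360708236694, 0.28403931856155396), (0.02961515635251999, 0.0030454855877906084), 78.63423156738281)
0.03 0.06 2976 [0.4364 0.2781 0.0426] [0.4344 0.2786 0.0459] [0.0622 0.0402 0.0251] ((0.43627357482910156, 0.2782008647918701), (0.029969165101647377, 0.05859577655792236), 77.56355285644531)
0.045 0.06 1613 [0.4365 0.2781 0.0501] [0.4347 0.2785 0.0518] [0.0595 0.0358 0.0101] ((0.4366673231124878, 0.2779035270214081), (0.02565925568342209, 0.057597722858190536), 77.86026763916016)
```

View pics/w13.png

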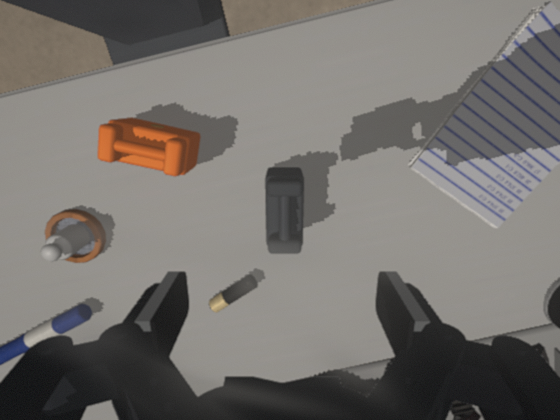

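The dark block is at (284,210) in the image, aligned with the tool. The orange decoy is well clear.

Request:
arm_command:
  increments:
    - {"tx": -0.15,"ty": 0.05,"tz": 3,"rx": 0,"ry": 0,"rz": 0,"hand": 0}
    - {"tx": 0,"ty": 0,"tz": 4,"rx": 0,"ry": 0,"rz": 0,"hand": 0}
    - {"tx": 0,"ty": 0,"tz": 3,"rx": 0,"ry": 0,"rz": 0,"hand": 0}
    - {"tx": 0,"ty": 0,"tz": 2,"rx": 0,"ry": 0,"rz": 0,"hand": 0}
    - {"tx": 0,"ty": 0,"tz": 0.5,"rx": 0,"ry": 0,"rz": 0,"hand": 0}
    - {"tx": 0,"ty": 0,"tz": 0,"rx": 0,"ry": 0,"rz": 0,"hand": 255}
    - {"tx": 0,"ty": 0,"tz": 0,"rx": 0,"ry": 0,"rz": 0,"hand": 255}
    - {"tx": 0,"ty": 0,"tz": 0,"rx": 0,"ry": 0,"rz": 0,"hand": 255}
    - {"tx": 0,"ty": 0,"tz": 0,"rx": 0,"ry": 0,"rz": 0,"hand": 255}
    - {"tx": 0,"ty": 0,"tz": 0,"rx": 0,"ry": 0,"rz": 0,"hand": 255}

```text
time_s: 26.3
ee_pos: [0.4372, 0.2789, 0.0148]
eef_rot: [3.139, 0.001, 2.922]
contact_force: [-0.2, 1.8, 5.8]
gripper_width: 0.0287
```

Request:
arm_command:
  increments:
    - {"tx": 0,"ty": 0,"tz": 0,"rx": 0,"ry": 0,"rz": 0,"hand": 255}
    - {"tx": 0,"ty": 0,"tz": 0,"rx": 0,"ry": 0,"rz": 0,"hand": 255}
    - {"tx": 0,"ty": 0,"tz": -1,"rx": 0,"ry": 0,"rz": 0,"hand": 255}
    - {"tx": 0,"ty": 0,"tz": -2,"rx": 0,"ry": 0,"rz": 0,"hand": 255}
    - {"tx": 0,"ty": 0,"tz": -3,"rx": 0,"ry": 0,"rz": 0,"hand": 255}
    - {"tx": 0,"ty": 0,"tz": -3,"rx": 0,"ry": 0,"rz": 0,"hand": 255}
    - {"tx": 0,"ty": 0,"tz": -2,"rx": 0,"ry": 0,"rz": 0,"hand": 255}
    - {"tx": 0,"ty": 0,"tz": 0,"rx": 0,"ry": 0,"rz": -1.05,"hand": 255}
    - {"tx": 0,"ty": 0,"tz": 0,"rx": 0,"ry": 0,"rz": -1.05,"hand": 255}
    - {"tx": 0,"ty": 0,"tz": 0,"rx": 0,"ry": 0,"rz": 0,"hand": 255}

```text
time_s: 27.3
ee_pos: [0.4359, 0.2776, 0.1226]
eef_rot: [-3.141, -0.002, -3.141]
contact_force: [-0.1, -0.2, -3.7]
gripper_width: 0.0288
```

Request:
arm_command:
  increments:
    - {"tx": -1.0,"ty": -2.5,"tz": 0,"rx": 0,"ry": 0,"rz": 0,"hand": 255}
    - {"tx": -1.5,"ty": -3.9,"tz": 0,"rx": 0,"ry": 0,"rz": 0,"hand": 255}
    - {"tx": -1.5,"ty": -3.9,"tz": 0,"rx": 0,"ry": 0,"rz": 0,"hand": 255}
    - {"tx": -1.5,"ty": -3.9,"tz": 0,"rx": 0,"ry": 0,"rz": 0,"hand": 255}
    - {"tx": -1.5,"ty": -3.9,"tz": 0,"rx": 0,"ry": 0,"rz": 0,"hand": 255}
    - {"tx": -1.5,"ty": -3.9,"tz": 0,"rx": 0,"ry": 0,"rz": 0,"hand": 255}
    - {"tx": -1.5,"ty": -3.9,"tz": 0,"rx": 0,"ry": 0,"rz": 0,"hand": 255}
    - {"tx": -1.5,"ty": -3.9,"tz": 0,"rx": 0,"ry": 0,"rz": 0,"hand": 255}
    - {"tx": -1.5,"ty": -3.9,"tz": 0,"rx": 0,"ry": 0,"rz": 0,"hand": 255}
    - {"tx": -1.4,"ty": -3.5,"tz": 0,"rx": 0,"ry": 0,"rz": 0,"hand": 255}

```text
time_s: 28.3
ee_pos: [0.5804, -0.0959, 0.1225]
eef_rot: [3.141, -0.002, 3.138]
contact_force: [-0.4, 0.8, -3.3]
gripper_width: 0.0288
```

Request:
arm_command:
  increments:
    - {"tx": -1,"ty": -2.5,"tz": 0,"rx": 0,"ry": 0,"rz": 0,"hand": 255}
    - {"tx": 0,"ty": 0,"tz": 0,"rx": 0,"ry": 0,"rz": -0.55,"hand": 255}
    - {"tx": 0,"ty": 0,"tz": 0,"rx": 0,"ry": 0,"rz": -0.55,"hand": 255}
    - {"tx": 0,"ty": 0,"tz": 0,"rx": 0,"ry": 0,"rz": 0,"hand": 255}
    - {"tx": 0,"ty": 0,"tz": 0,"rx": 0,"ry": 0,"rz": 0,"hand": 255}
    - {"tx": 0,"ty": 0,"tz": 0,"rx": 0,"ry": 0,"rz": 0,"hand": 255}
    - {"tx": 0,"ty": 0,"tz": 0,"rx": 0,"ry": 0,"rz": 0,"hand": 255}
    - {"tx": 0,"ty": 0,"tz": 0,"rx": 0,"ry": 0,"rz": 0,"hand": 255}
    - {"tx": 0,"ty": 0,"tz": 0,"rx": 0,"ry": 0,"rz": 0,"hand": 255}
    - {"tx": 0,"ty": 0,"tz": 0,"rx": 0,"ry": 0,"rz": 0,"hand": 255}

```text
time_s: 29.3
ee_pos: [0.5906, -0.1188, 0.1233]
eef_rot: [3.141, 0.0, -3.026]
contact_force: [-0.0, -0.1, -4.1]
gripper_width: 0.0285
```

```bash
python3 - <<'E'
from h import *
s=arm.get_state();print(s['ee_pos'],s['eef_rot'])
c,im,d=shot('wrist','w14.png')
hsv=cv2.cvtColor(im,cv2.COLOR_RGB2HSV); m=(hsv[...,0]<15)&(hsv[...,1]>90)
ys,xs=np.nonzero(m); w=np.array([ray(c,x,y,.01)[:2] for x,y in zip(xs,ys)])
w=w[np.hypot(*(w-[.59,-.119]).T)<.06].astype(np.float32); print(len(w),cv2.minAreaRect(w))
E
```

```text
[ 0.59064136 -0.11883647  0.12331792] [ 3.14144207e+00  5.42424407e-05 -3.02623826e+00]
1374 ((0.5791531205177307, -0.12044577300548553), (0.06389068812131882, 0.0578589141368866), 5.721127510070801)
```

View pics/w14.png

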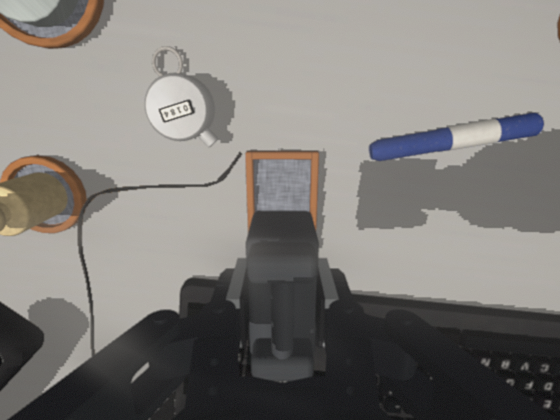

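Request:
arm_command:
  increments:
    - {"tx": 0,"ty": 0,"tz": 2.5,"rx": 0,"ry": 0,"rz": 0,"hand": 255}
    - {"tx": 0,"ty": 0,"tz": 3,"rx": 0,"ry": 0,"rz": 0,"hand": 255}
    - {"tx": 0,"ty": 0,"tz": 2.5,"rx": 0,"ry": 0,"rz": 0,"hand": 255}
    - {"tx": 0,"ty": 0,"tz": 1.5,"rx": 0,"ry": 0,"rz": 0,"hand": 255}
    - {"tx": 0,"ty": 0,"tz": 0.5,"rx": 0,"ry": 0,"rz": 0,"hand": 255}
    - {"tx": 0,"ty": 0,"tz": 0.5,"rx": 0,"ry": 0,"rz": 0,"hand": 255}
    - {"tx": 0,"ty": 0,"tz": 0,"rx": 0,"ry": 0,"rz": 0,"hand": 255}
    - {"tx": 0,"ty": 0,"tz": 0,"rx": 0,"ry": 0,"rz": 0,"hand": 255}
    - {"tx": 0,"ty": 0,"tz": 0,"rx": 0,"ry": 0,"rz": 0,"hand": 255}
    - {"tx": 0,"ty": 0,"tz": 0,"rx": 0,"ry": 0,"rz": 0,"hand": 255}

```text
time_s: 30.35
ee_pos: [0.5909, -0.1189, 0.0189]
eef_rot: [3.142, 0.001, -3.026]
contact_force: [-0.2, 0.3, -1.7]
gripper_width: 0.0285
```

```bash
python3 - <<'E'
from h import *
s=arm.get_state();print(s['ee_pos'],s['contact_force'])
c,im,d=shot('wrist','w15.png')
E
```

```text
[ 0.590943   -0.1188877   0.01889887] [-0.18728496  0.25339088 -1.71293377]
```

View pics/w15.png

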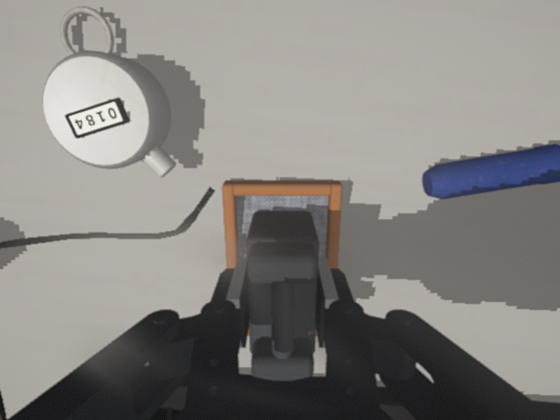

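Request:
arm_command:
  increments:
    - {"tx": 0,"ty": 0,"tz": 0.05,"rx": 0,"ry": 0,"rz": 0,"hand": 255}
    - {"tx": 0,"ty": 0,"tz": 0,"rx": 0,"ry": 0,"rz": 0,"hand": 130}
    - {"tx": 0,"ty": 0,"tz": 0,"rx": 0,"ry": 0,"rz": 0,"hand": 120}
    - {"tx": 0,"ty": 0,"tz": 0,"rx": 0,"ry": 0,"rz": 0,"hand": 120}
    - {"tx": 0,"ty": 0,"tz": 0,"rx": 0,"ry": 0,"rz": 0,"hand": 120}
    - {"tx": 0,"ty": 0,"tz": -1.0,"rx": 0,"ry": 0,"rz": 0,"hand": 120}
    - {"tx": 0,"ty": 0,"tz": -3.0,"rx": 0,"ry": 0,"rz": 0,"hand": 120}
    - {"tx": 0,"ty": 0,"tz": -4.0,"rx": 0,"ry": 0,"rz": 0,"hand": 120}
    - {"tx": 0,"ty": 0,"tz": -4.0,"rx": 0,"ry": 0,"rz": 0,"hand": 0}
    - {"tx": 0,"ty": 0,"tz": -4,"rx": 0,"ry": 0,"rz": 0,"hand": 0}

```text
time_s: 31.4
ee_pos: [0.5904, -0.1191, 0.1804]
eef_rot: [-3.141, 0.001, -3.026]
contact_force: [0.4, 0.2, 1.1]
gripper_width: 0.0725
```

Request:
arm_command:
  increments:
    - {"tx": 2,"ty": 2,"tz": -2,"rx": 0,"ry": 0,"rz": 0,"hand": 0}
    - {"tx": 3,"ty": 1,"tz": -2,"rx": 0,"ry": 0,"rz": 0,"hand": 0}
    - {"tx": 3,"ty": 1,"tz": -2,"rx": 0,"ry": 0,"rz": 0,"hand": 0}
    - {"tx": 3,"ty": 1,"tz": -2,"rx": 0,"ry": 0,"rz": 0,"hand": 0}
    - {"tx": 3,"ty": 1,"tz": -1,"rx": 0,"ry": 0,"rz": 0,"hand": 0}
    - {"tx": 3,"ty": 1,"tz": 0,"rx": 0,"ry": 0,"rz": 0,"hand": 0}
    - {"tx": 0,"ty": 0,"tz": 0,"rx": 0,"ry": 0,"rz": 0,"hand": 0}
    - {"tx": 0,"ty": 0,"tz": 0,"rx": 0,"ry": 0,"rz": 0,"hand": 0}
    - {"tx": 0,"ty": 0,"tz": 0,"rx": 0,"ry": 0,"rz": 0,"hand": 0}
    - {"tx": 0,"ty": 0,"tz": 0,"rx": 0,"ry": 0,"rz": 0,"hand": 0}

```text
time_s: 32.4
ee_pos: [0.4141, -0.0691, 0.2673]
eef_rot: [-3.141, -0.002, -3.027]
contact_force: [0.5, 1.2, 0.4]
gripper_width: 0.0856
```

```bash
python3 - <<'E'
from h import *
s=arm.get_state();print(s['ee_pos'],s['contact_force'],s['time_s'])
for n in ['wrist','top','scene']:
    c,im,d=shot(n,n+'_end.png'); P=pts(c,d)
    for k,xy,r,z in [('small',(.4285,.086),.016,[(.02,.035),(.035,.055)]),('tall',(.6054,-.3157),.03,[(.045,.06),(.06,.08)]),('disc',(.449,-.303),.034,[(.014,.028),(.04,.065)]),('block',(.591,-.119),.045,[(.035,.07)])]:
        print(n,k); wt(P,xy,r,z)
    if n!='scene':
        for xy,r in [((.4285,.086),.035)]: print('smallH',circ(c,im,xy,r))
    if n=='top':
        a=cv2.resize(im[140:260,220:440,::-1],(792,432),interpolation=cv2.INTER_CUBIC); cv2.imwrite('pics/top_endz.png',a)
E
```

```text
[ 0.41409145 -0.06910446  0.26731932] [0.51677805 1.22724619 0.41492191] 32.4
wrist small
0.02 0.035 223 [0.4285 0.085  0.0271] [0.4257 0.0811 0.0298] [0.0232 0.0222 0.0137] ((0.4276098906993866, 0.08399392664432526), (0.019859179854393005, 0.022558487951755524), 64.9137191772461)
0.035 0.055 130 [0.4279 0.0857 0.0422] [0.4278 0.0847 0.0433] [0.0143 0.014  0.0067] ((0.42807039618492126, 0.0852535143494606), (0.01371677964925766, 0.013804572634398937), 11.601244926452637)
wrist tall
0.045 0.06 478 [ 0.6046 -0.3158  0.0506] [ 0.5996 -0.3111  0.0504] [0.0368 0.0376 0.011 ] ((0.6025825142860413, -0.3134394884109497), (0.037186987698078156, 0.030813494697213173), 51.66865539550781)
0.06 0.08 335 [ 0.605  -0.3149  0.0668] [ 0.6026 -0.3135  0.0683] [0.0247 0.0232 0.0114] ((0.604452908039093, -0.3145672082901001), (0.024903791025280952, 0.022010212764143944), 36.73656463623047)
wrist disc
0.014 0.028 1620 [ 0.4503 -0.3048  0.021 ] [ 0.4468 -0.2992  0.0236] [0.0593 0.0594 0.0137] ((0.44987186789512634, -0.303841233253479), (0.059102706611156464, 0.0576329305768013), 28.307165145874023)
0.04 0
[... 715 characters left out ...]
6365), 42.2784538269043)
0.04 0.065 75 [ 0.4514 -0.3029  0.0497] [ 0.4513 -0.3017  0.0525] [0.0187 0.0203 0.0194] ((0.45110172033309937, -0.302963525056839), (0.019849561154842377, 0.018584392964839935), 79.34209442138672)
top blockTraceback (most recent call last):
  File "<stdin>", line 8, in <module>
  File "h.py", line 25, in circ
    return s[:2].round(4),np.sqrt(s[2]+s[0]**2+s[1]**2).round(4),len(w),((w.max(0)+w.min(0))/2).round(4),np.ptp(w,axis=0).round(4)
                                                                          ~~~~~^^^
    return umr_maximum(a, axis, None, out, keepdims, initial, where)
ValueError: zero-size array to reduction operation maximum which has no identity
```

View pics/wrist_end.png

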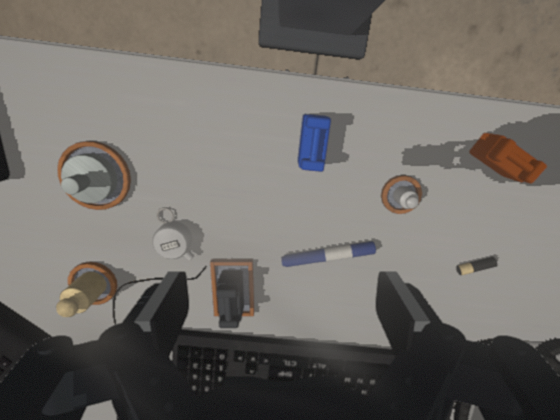

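The wrist view shows all four weights standing centred in their own holders. The marker and tally haven't moved, and the robot isn't touching anything.

```bash
python3 - <<'E'
from plant import arm
print(arm.hand_in())
E
```

```text
the job is handed in; nothing more can be done
None
```

All four weights are upright in their matching holders, and I handed the job in at about 32.6 s; the hand-in reported no verdict. I gripped each weight, lowered it until about 0–1 mm above the pocket floor, let go and backed off. For the tall, disc and block weights, the wrist force fell just before release, which showed they were touching down.

The last wrist-camera check, with the gripper open and clear at about z = 0.27 m, gave these distances from each pocket's centre (limit 13 mm):

| Weight | Distance from pocket centre | Other reading |
|---|---|---|
| small | about 1 mm | – |
| tall | about 1 mm | – |
| disc | about 2 mm | – |
| block | about 1–2 mm | turned 6.8°, tray about 6–7° |

- **Heights:** all four agreed with weights resting flat on the pocket floors, within camera noise.
- **Left alone:** the marker, the tally counter and the blue and orange blocks looked untouched. I judged this by eye and did not measure it.
- **Checks that failed:** the last top-camera check saw only the disc (about 2–3 mm off). It returned no readings for the other three, probably because the arm was in the way. The script then stopped, so there was no last scene-camera picture.
- **Small disagreement:** the top and wrist cameras differed by 1–3 mm throughout, and I used the wrist readings for placing.

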